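Gauge the window herbs and put the watering things away

TASK

The herbs have been watered: take every wooden gauge stick from its block and let it down into the watering well of a herb pot, one stick to a well, until it stands on the bottom. Put the copper measuring cup and the egg timer upright in the open tray, draw the stop pin out of the runner and hang it by its head in the notch on the side of the shelf unit, then slide the tray fully shut with both things in it. Leave the other kitchen things standing where they are.

Things in the scene. Friction and masses are not known exactly. Their poses are not given: they have to be found in the camera images.
- shelf: Fixed oak unit. Origin on the table under the middle of the shut tray's front face; x to the back (away from the robot), y to its left. Two wooden runners (28 mm wide, 45 mm high, at y +116 and -116 mm) reach forward to x -165 mm; a board (x 30 to 240 mm, 280 mm wide, underside 115 mm, top 135 mm above the table) roofs the place the tray slides into. Yaw within 0.08 rad.
- tray (a joint): Sliding tray: metres pulled out towards the robot, 0 = fully shut on its stop, 0.15 = fully out; starts 0.13 to 0.145 out. About 1.5 N of friction, stays where left. The stop pin in its bore keeps it from going in past 0.122.
- tray_in (a point): Centre of the tray's floor, axes as the shelf's, moves with the tray. Floor 12 mm above the table, 150 (x) by 190 (y) mm; side and back walls 15 mm high. Front panel: outer face 87 mm before this point, 12 mm thick, top 75 mm above the table, 260 mm wide above the runners. A brass knob (18 mm wide, 22 long, 28 above the table) is mid-face. Shut the tray by pushing the panel above or beside it.
- pin: Loose wooden stop pin, upright in a bore in the right (-y) runner just behind the tray's front panel. Origin at its lower tip, z along it to the head: shaft 12 mm wide and 75 mm long, then a dark knob head 30 mm wide and 34 mm high (total 109 mm). It stands 33 mm deep in the bore (14.5 mm wide, mouth 45 mm above the table).
- pin_neck (a point): On the pin's axis at the underside of its head, 75 mm from the tip.
- notch (a point): Middle of the side notch at the top of its prongs (85 mm above the table), axes as the shelf's, on the unit's right (-y) side: an 18 mm slot between two prongs (18 mm wide, 12 thick, 40 long), along y from 21 mm on the +y side (closed) to 19 mm on the -y side (open), open above and below. Parked: shaft hanging in the slot, head resting on both prongs.
- cup: Copper measuring cup, 50 mm wide, 45 mm high, 3 mm wall, mouth up. Origin at the centre of its underside; a flat handle (11 mm wide, 3 mm thick) at 41 to 44 mm height points along its +x out to 82 mm from the centre.
- timer: Yellow egg-shaped kitchen timer, 54 mm wide between 10 and 32 mm height, narrowing to a rounded top at 58 mm; flat underside 46 mm wide. Origin at the centre of its underside.
- block: Fixed dark wooden block, 50 mm (x) by 145 mm (y), 45 mm high, with three bores (14.5 mm wide, 35 mm deep) in a row along its y at -50, 0 and +50 mm, in which the gauge sticks stand. Origin at the centre of its underside.
- stick1: Wooden gauge stick (may be absent), upright in the block at the start. Origin at its lower tip, z along it: shaft 12 mm wide with dark depth rings, from 92 mm up a cork grip 20 mm wide and 28 mm high (total 120 mm).
- stick2: Wooden gauge stick (may be absent), upright in the block at the start. Origin at its lower tip, z along it: shaft 12 mm wide with dark depth rings, from 92 mm up a cork grip 20 mm wide and 28 mm high (total 120 mm).
- stick3: Wooden gauge stick (may be absent), upright in the block at the start. Origin at its lower tip, z along it: shaft 12 mm wide with dark depth rings, from 92 mm up a cork grip 20 mm wide and 28 mm high (total 120 mm).
- mouth1 (a point): Centre of the mouth of the watering well of herb pot 1, 82 mm above the table. The pot is fixed, terracotta, 90 mm wide, 75 mm high, with cress in dark soil; the well is a white tube (29 mm outside, 22 mm inside) upright in its middle.
- well1 (a point): Centre of the floor of the well of pot 1 (54 to 70 mm below its mouth; each pot has its own depth).
- mouth2 (a point): Centre of the mouth of the watering well of herb pot 2, 82 mm above the table. The pot is fixed, terracotta, 90 mm wide, 75 mm high, with cress in dark soil; the well is a white tube (29 mm outside, 22 mm inside) upright in its middle.
- well2 (a point): Centre of the floor of the well of pot 2 (54 to 70 mm below its mouth; each pot has its own depth).
- mouth3 (a point): Centre of the mouth of the watering well of herb pot 3, 82 mm above the table. The pot is fixed, terracotta, 90 mm wide, 75 mm high, with cress in dark soil; the well is a white tube (29 mm outside, 22 mm inside) upright in its middle.
- well3 (a point): Centre of the floor of the well of pot 3 (54 to 70 mm below its mouth; each pot has its own depth).
- jar: Bystander: ribbed glass jam jar with steel lid, 68 mm wide, 102 mm high. Origin at the centre of its underside.
- eggcup1: Bystander: speckled ceramic egg cup, 48 mm wide, 52 mm high, on the top board of the shelf unit. Origin at the centre of its underside.
- eggcup2: Bystander: speckled ceramic egg cup, 48 mm wide, 52 mm high, on the table at the front right. Origin at the centre of its underside.
- tin: Bystander: round steel spice tin, 58 mm wide, 54 mm high, on the top board. Origin at the centre of its underside.
- mug: Bystander: white mug, 80 mm wide, 90 mm high. Origin at the centre of its underside.
- shaker: Bystander: steel salt shaker, 40 mm wide, 75 mm high. Origin at the centre of its underside.
Mind the look-alikes: they are no part of the job. Leave any blue or red look-alike of the stick3 alone.

How it is judged:
By the outcome, as a careful person would: the job done as asked, in the order asked, and still so for the second after the job is handed in, with the robot touching nothing.
Of stick1, stick2, stick3 only 2 to 3 are there at a start; the rules pass over those that are not, and their reading is None.
At some moment in a run one of cup, timer may be knocked a few centimetres aside while the robot is not near it.
It also fails if it takes over 210 s, if anything falls off the work surface, if the arm or the gripper's body presses on something with over 40 N, if the wrist force passes 120 N, or if a joint passes its speed limit or range.

ROBOT

A 7-joint arm with a two-finger parallel gripper is mounted at the origin on the work surface. World frame = base frame: x ahead of the robot, y to its left, z up, the work surface at z = 0. Lengths are in m, angles in rad, forces in N, time in s.
With the tool pointing down it reaches from about 0.425 to 0.875 m from the base axis. Payload 8.4 kg.
Tool frame: the origin (TCP) lies at the very end of the fingers, on their centre line; the grasp point (between the pads) lies 19 mm behind it; z points along the fingers, y is the line along which they close (so a half turn about z gives the same grasp; the last joint's range is limited). The gripper opens to 85 mm and grips with 20 to 120 N. Pads are 22 mm wide; open, the fingers measure 114 mm over their backs; the gripper's body (76 mm by 85 mm) begins 54 mm behind the grasp point. The pads swing forward as they close: fully open they stand 13 mm farther back than shut.
Start: joints at [-1.22, 0.333, 0.04, 1.465, -0.013, 1.343, -0.059], TCP at [0.283, 0.585, 0.231] pointing down, gripper open.
Joint ranges: [-2.58, 2.58], [-0.38, 2.09], [-1.3, 1.39], [0.25, 2.4], [-1.5, 4.64], [0.08, 2.09], [-2.65, 2.65]. Speed limits (rad/s): [2.22, 2.22, 2.79, 2.79, 3.14, 3.14, 3.14].

INTERFACE

Orientations are given as a rotation vector (axis times angle).
In Python, from plant import manip gives the robot as it stands. The module is installed in compiled form; this text tells all that it offers.
- The arm moves only by the tool apply_moves, never from a script. Its arguments are lists of equal length, an entry for each row: "dp": the shift along the tool's x, y, z in cm, a list of three; "spin": the turn about the tool's z in rad. In form: {"dp": [[x, y, z], ...], "spin": [spin, ...]}. A call has 1 to 12 rows; each row shifts and turns the commanded pose from where the row before left it, along the tool's axes as they then stand; what a row does not reach is not made up. A row lasts 1/10 s, in which the tool goes at most 50 mm and 8.59 degrees, less where a joint would pass 70% of its speed; a pose out of reach is approached as far as the arm can. A call is refused whole if a number of a shift passes 5 or a number of a turn 0.15, either way. A call with a gripper value outside its range is refused whole. "jaw" is the gripper command: -1 is shut, 1 is fully open, values between are in proportion, set as the call begins (left out, the last holds). The fingers move at their own pace and stop on an object; "newtons" is the grip in N (left out, the last holds). Time passes only in rows, so rows that do not move let the fingers close. It gives the time, the measured TCP pose, the force, the opening and the grip force at its end, in the units of the state.
- manip.get_obs(): the state, without advancing time (a new reading comes with each control period).
- manip.read_camera(name): name is "scene" or "top" or "wrist"; returns the picture (400x640x3 uint8, red, green, blue); there is no depth.
- manip.camera_model(name): a dict with "camera_matrix" (3x3 intrinsics, pixels), "k1" (the pictures are not rectified: a ray, as slopes to the right and down, at radius r is drawn at 1 + k1 r^2 times it, then the intrinsics apply), "R" (3x3) and "t" (3): a world point X has camera coordinates R X + t. Camera axes: x right, y down, z forward; pixel columns grow to the right and rows downward; lengths in m; the calibration is good to about 2 mm. A picture is of the moment at which its call begins: read the wrist's pose just before it. camera_model takes no time and is no camera call; for the wrist camera it gives the pose at the moment of the call.
- manip.job_done(): hands the job in; it is judged then, once.
The state is a dict: "time_s": time; "joints": joint angles; "joint_velocities": joint speeds; "tau": joint torques, N m; "position": TCP position; "eef_rot": TCP orientation; "force": force on the tool from outside, world axes, zero at the start; "torque": the same for the moment, N m; "opening": finger opening in m; "grip_force": force on a finger pad.
Only numpy, scipy, OpenCV 4.12 (cv2) and the standard library are available. Lean on these libraries where they do the work, as an engineer would, in place of code of your own. Each camera call takes 0.05 s, during which the arm holds its last target. There are 200 camera calls.

## Working session

There is one attempt and no reset: what is moved stays moved. The work goes in short steps, Python scripts to look and compute and a tool call to move; the robot and the scene stay as the last step left them, time stands still between calls to the robot, and variables do not carry over. Pictures are saved under pics/ and viewed, at most 14 in all, crops included, and the job is handed in when it is done.

Besides the shell and the picture viewer there is one more tool, called after ">>>" by a JSON object that holds its "api" and its "payload", one argument or row to a line. apply_moves: Moves the arm, as the interface text tells. Its arguments: {"type":"object","properties":{"dp":{"type":"array","items":{"type":"array","items":{"type":"number"}}},"spin":{"type":"array","items":{"type":"number"}},"jaw":{"type":"number"},"newtons":{"type":"number"}},"required":["dp","spin"]}

```bash
mkdir -p pics; cat > h.py <<'E'
import numpy as np, cv2
from plant import manip
def snap(n,f=None):
    m=manip.camera_model(n); im=np.ascontiguousarray(manip.read_camera(n)[:,:,::-1])
    if f: cv2.imwrite('pics/'+f,im)
    return im,m
def ray(m,u,v):
    K=np.array(m['camera_matrix']);k=m['k1']
    x=np.array([(u-K[0,2])/K[0,0],(v-K[1,2])/K[1,1]]);p=x.copy()
    for _ in range(20): p=x/(1+k*(p@p))
    R=np.array(m['R']);t=np.array(m['t'])
    return -R.T@t, R.T@np.array([p[0],p[1],1])
def onz(m,u,v,z):
    c,d=ray(m,u,v); return c+d*(z-c[2])/d[2]
def proj(m,X):
    K=np.array(m['camera_matrix']);p=np.array(m['R'])@np.array(X)+np.array(m['t']);p=p[:2]/p[2]
    p=p*(1+m['k1']*(p@p)); return np.array([K[0,0]*p[0]+K[0,2],K[1,1]*p[1]+K[1,2]])
def two(m1,a,m2,b):
    c1,d1=ray(m1,*a);c2,d2=ray(m2,*b)
    s=np.linalg.lstsq(np.stack([d1,-d2],1),c2-c1,rcond=None)[0]
    p,q=c1+d1*s[0],c2+d2*s[1]; return (p+q)/2,np.linalg.norm(p-q)
E
python3 - <<'E'
from h import *
for n in ['scene','top','wrist']:
    im,m=snap(n,n+'0.png'); print(n,np.round(m['camera_matrix'],1).tolist(),m['k1'],np.round(m['R'],3).tolist(),np.round(m['t'],3))
print(manip.get_obs())
E
```

```text
scene [[461.7, 0.0, 317.0], [0.0, 461.7, 200.7], [0.0, 0.0, 1.0]] -0.08511767393506134 [[0.864, 0.503, -0.021], [0.298, -0.546, -0.783], [-0.405, 0.67, -0.622]] [-0.494 -0.11   1.614]
top [[443.3, 0.0, 318.9], [0.0, 443.3, 201.5], [0.0, 0.0, 1.0]] -0.06328042985688975 [[0.027, -1.0, -0.009], [-0.997, -0.027, -0.077], [0.077, 0.011, -0.997]] [-0.023  0.569  1.44 ]
wrist [[309.2, 0.0, 320.2], [0.0, 309.2, 198.5], [0.0, 0.0, 1.0]] -0.039689909803161165 [[0.435, 0.9, -0.001], [0.852, -0.411, 0.322], [0.29, -0.141, -0.947]] [-0.648 -0.041  0.38 ]
{'time_s': 0.15, 'joints': array([-1.2201975 ,  0.33374713,  0.03982455,  1.46607651, -0.01339558,
        1.3433062 , -0.05848427]), 'joint_velocities': array([ 0.00051388, -0.00221018,  0.00117041, -0.00272364, -0.00059726,
        0.00090172, -0.00181702]), 'tau': array([ 3.35459306e-03, -6.59047365e+01,  1.36802629e+00, -4.05866790e+01,
        1.70762488e-02,  9.78245720e-03, -2.02227295e-05]), 'position': array([0.28244514, 0.58502309, 0.23062176]), 'eef_rot': array([-7.00478950e-01, -3.06228399e+00,  1.96928102e-03]), 'force': array([-0.55109918,  0.38290845, -0.33378695]), 'torque': array([-0.02668713, -0.01729747, -0.01815403]), 'grip_force': 0.0, 'opening': 0.0854504408094158}
```

View pics/top0.png

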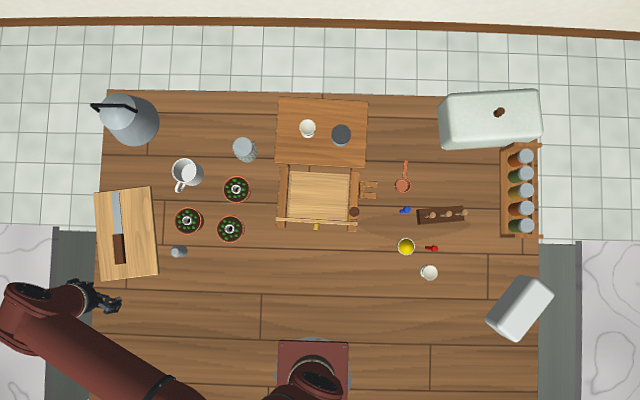

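View pics/scene0.png

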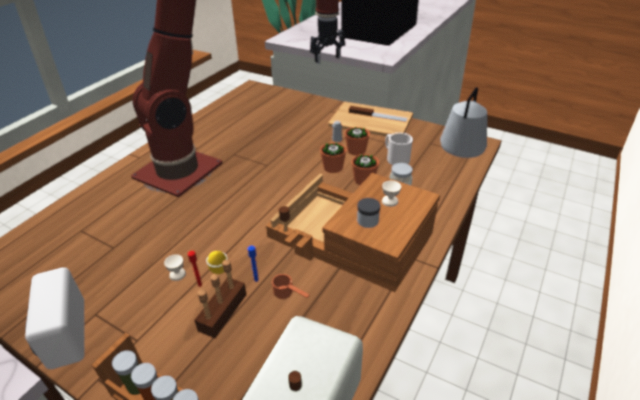

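The top picture shows the block at (441,215), timer (406,246), cup (403,186), and pin head (354,212). It also shows pots at (236,188), (188,220) and (230,228). Stick candidates are the three corks in the block (scene 203,297 / 215,283 / 228,268) and the red (432,249) and blue (405,210) ones standing on the table. The corks fit the description, so the red and blue are the look-alikes. I'll confirm this in an enlarged crop.

```bash
python3 - <<'E'
from h import *
im=cv2.imread('pics/top0.png'); s=cv2.imread('pics/scene0.png')
a=cv2.resize(im[160:285,385:485],None,fx=4,fy=4,interpolation=cv2.INTER_CUBIC)
b=cv2.resize(s[230:340,160:260],None,fx=4,fy=4,interpolation=cv2.INTER_CUBIC)
b=cv2.copyMakeBorder(b,0,60,0,0,cv2.BORDER_CONSTANT)
cv2.imwrite('pics/c1.png',np.hstack([a,b]))
cv2.imwrite('pics/c2.png',cv2.resize(im[150:250,165:380],None,fx=3.7,fy=3.7,interpolation=cv2.INTER_CUBIC))
E
```

```text
(no output)
```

View pics/c1.png

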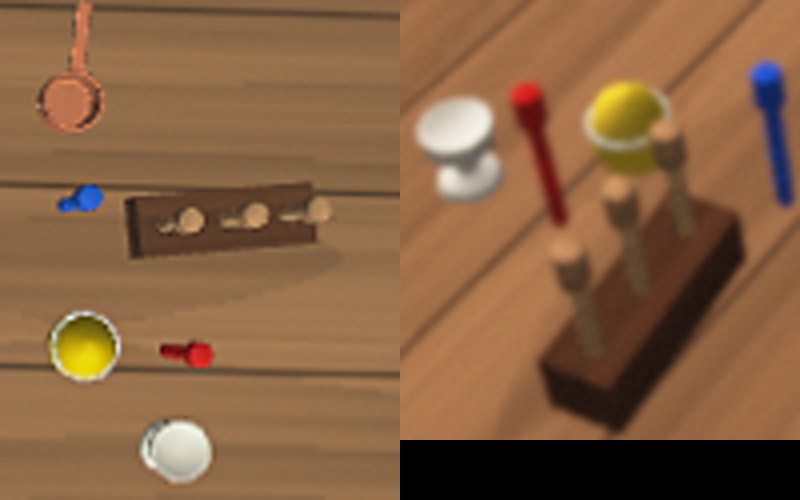

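View pics/c2.png

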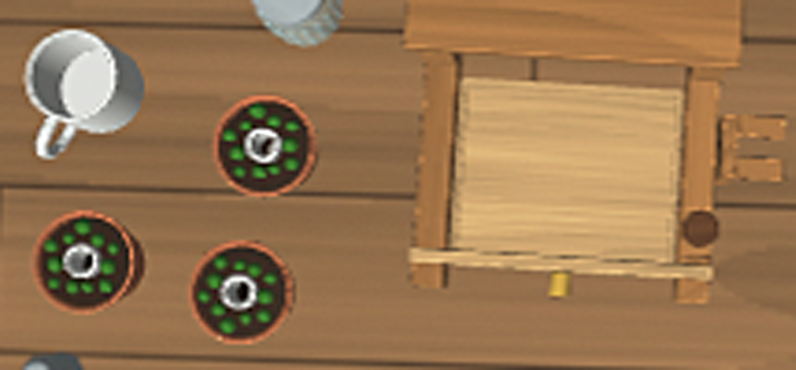

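The crops confirm it: three wooden corks in the block, at top-view tops (432.8,215), (449.3,213.8) and (465,212). Red (435,249) and blue (408,209) stand apart on the table. In c2 the wells are at (235.8,189.2), (187.2,220.5) and (229.6,228.9), the pin head at (354.5,211.6) and the notch near (369,190).

```bash
python3 - <<'E'
from h import *
m=manip.camera_model('top')
for n,u,v,z in [('s1',432.75,215,.12),('s2',449.25,213.75,.12),('s3',465,212,.12),('blue',408,209.25,.12),('red',435.25,248.75,.12),('timer',406.25,246.75,.035),('cup',403,185.25,.045),('handle',406,160,.045),
 ('mA',235.8,189.2,.082),('mB',187.2,220.5,.082),('mC',229.6,228.9,.082),('pin',354.5,211.6,.121),('notch',369,190,.085),('panL',165+410/3.7,150+256/3.7,.075),('panR',165+712/3.7,150+273/3.7,.075),('bL',165+405/3.7,150+47/3.7,.135),('bR',165+740/3.7,150+65/3.7,.135),
 ('jar',243,147,.1),('mug',184,173,.09)]:
    print(n,np.round(onz(m,u,v,z),4))
w=manip.camera_model('wrist');R=np.array(w['R']);print('wcam',-R.T@w['t'],R[2])
E
```

```text
s1 [ 0.5299 -0.3598  0.12  ]
s2 [ 0.5351 -0.4109  0.12  ]
s3 [ 0.5418 -0.4598  0.12  ]
blue [ 0.5456 -0.2832  0.12  ]
red [ 0.4268 -0.3685  0.12  ]
timer [ 0.429  -0.2954  0.035 ]
cup [ 0.6283 -0.2803  0.045 ]
handle [ 0.7117 -0.2892  0.045 ]
mA [0.5973 0.2568 0.082 ]
mB [0.4934 0.4082 0.082 ]
mC [0.4707 0.2713 0.082 ]
pin [ 0.534  -0.1188  0.121 ]
notch [ 0.6055 -0.1657  0.085 ]
panL [0.5057 0.1268 0.075 ]
panR [ 0.4982 -0.1321  0.075 ]
bL [0.6767 0.1306 0.135 ]
bR [ 0.6689 -0.1471  0.135 ]
jar [0.7302 0.2362 0.1   ]
mug [0.644  0.4238 0.09  ]
wcam [0.20681138 0.62044865 0.37247041] [ 0.28990849 -0.14118799 -0.94658281]
```

>>> {"api": "apply_moves", "payload": {
  "dp": [
    [0,0,0],
    [0,0,0],
    [0,0,0],
    [0,0,0],
    [0,0,0],
    [0,0,0],
    [0,0,0],
    [0,0,0],
    [-2.5,4.3,0],
    [-2.5,4.3,0],
    [-2.5,4.3,0],
    [-2.5,4.3,0]
  ],
  "spin": [0.14,0.14,0.14,0.14,0.14,0.14,0.14,0.14,0,0,0,0],
  "jaw": 0.1,
  "newtons": 40
}}

```text
time_s: 1.35
position: [0.456, 0.4843, 0.2312]
eef_rot: [2.22, 2.223, -0.0]
force: [-0.2, 0.7, 0.8]
opening: 0.0468
grip_force: 0.0
```

>>> {"api": "apply_moves", "payload": {
  "dp": [
    [-4.9,0.6,0],
    [-4.9,0.6,0],
    [-4.9,0.6,0],
    [-4.9,0.6,0],
    [-4.9,0.6,0],
    [-4.9,0.6,0],
    [-4.9,0.6,0],
    [-4.9,0.6,0],
    [-4.9,0.6,0],
    [-4.9,0.6,0],
    [-4.9,0.6,0],
    [-4.9,0.6,0]
  ],
  "spin": [0,0,0,0,0,0,0,0,0,0,0,0]
}}

```text
time_s: 2.55
position: [0.527, -0.1043, 0.2315]
eef_rot: [-2.22, -2.223, -0.001]
force: [1.3, -0.1, -0.1]
opening: 0.0469
grip_force: 0.0
```

>>> {"api": "apply_moves", "payload": {
  "dp": [
    [-4.3,0,0],
    [-4.3,0,0],
    [-4.3,0,0],
    [-4.3,0,0],
    [-4.3,0,0],
    [-4.3,0,2],
    [0,0,0],
    [0,0,0]
  ],
  "spin": [0,0,0,0,0,0,0,0]
}}

```text
time_s: 3.35
position: [0.5265, -0.3614, 0.2103]
eef_rot: [-2.222, -2.218, 0.002]
force: [1.0, 0.7, 0.8]
opening: 0.0471
grip_force: 0.0
```

```bash
cat >> h.py <<'E'
from scipy.spatial.transform import Rotation as Ro
def pose():
    o=manip.get_obs(); R=Ro.from_rotvec(o['eef_rot']).as_matrix()
    return o,R,np.array(o['position'])
def togo(X):
    o,R,p=pose(); return np.round(100*R.T@(np.array(X)-p),2)
E
python3 - <<'E'
from h import *
o,R,p=pose();print(p,R.round(3).tolist(),o['joints'].round(2),o['opening'],o['time_s'])
snap('wrist','w1.png')
m=manip.camera_model('wrist')
for X in [(.53,-.36,.12),(.535,-.411,.12)]:print(proj(m,X),togo(X))
E
```

```text
[ 0.5265266  -0.36140644  0.2103256 ] [[0.002, 1.0, -0.002], [1.0, -0.002, 0.0], [0.0, -0.002, -1.0]] [-0.08  0.41  0.82  1.55 -0.3   1.32  0.77] 0.047149310176794426 3.35
[324.64291129 202.02646772] [0.   0.26 9.1 ]
[330.20311701 258.44033811] [-5.1   0.75  9.09]
```

View pics/w1.png

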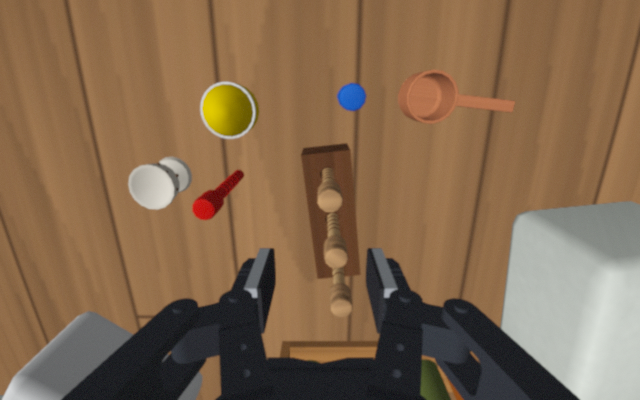

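The wrist view shows three corks in the block, tops at (329,200), (336,257) and (341,306). Timer is at (228,110) and cup at (428,97).

```bash
python3 - <<'E'
from h import *
m=manip.camera_model('wrist')
for n,u,v,z in [('s1',329.5,200,.12),('s2',336,256,.12),('s3',341.5,306,.12),('timer',229,110,.03),('cup',428,97,.045),('hend',514,106,.045)]:
    print(n,onz(m,u,v,z).round(4),togo(onz(m,u,v,z)))
E
```

```text
s1 [ 0.5339 -0.3583  0.12  ] [0.17 0.64 9.1 ]
s2 [ 0.5399 -0.4086  0.12  ] [-4.86  1.24  9.09]
s3 [ 0.5458 -0.46    0.12  ] [-9.99  1.83  9.09]
timer [ 0.4341 -0.2931  0.03  ] [ 6.69 -9.32 18.11]
cup [ 0.6292 -0.2802  0.045 ] [ 7.97 10.19 16.59]
hend [ 0.7147 -0.2875  0.045 ] [ 7.24 18.74 16.58]
```

>>> {"api": "apply_moves", "payload": {
  "dp": [
    [0.45,0.6,2],
    [0,0,3],
    [0,0,3],
    [0,0,2],
    [0,0,1.3],
    [0,0,0],
    [0,0,0]
  ],
  "spin": [0,0,0,0,0,0,0]
}}

```text
time_s: 4.1
position: [0.5343, -0.3555, 0.0994]
eef_rot: [2.218, 2.223, 0.001]
force: [0.5, -0.1, 0.6]
opening: 0.0468
grip_force: 0.0
```

>>> {"api": "apply_moves", "payload": {
  "dp": [
    [0,0,0],
    [0,0,0],
    [0,0,0],
    [0,0,0],
    [0,0,0],
    [0,0,0]
  ],
  "spin": [0,0,0,0,0,0],
  "jaw": -1
}}

```text
time_s: 4.7
position: [0.5341, -0.3565, 0.0996]
eef_rot: [2.219, 2.221, 0.001]
force: [-1.0, 1.4, 7.8]
opening: 0.0185
grip_force: 38.9
```

```bash
python3 - <<'E'
from h import *
o,R,p=pose();print(p,o['opening'],o['grip_force'],o['force'],o['time_s'])
snap('wrist','w2.png')
E
```

```text
[ 0.53409357 -0.35654483  0.09961286] 0.01854070977122792 38.879987597465515 [-0.98924823  1.43388482  7.82333518] 4.7
```

View pics/w2.png

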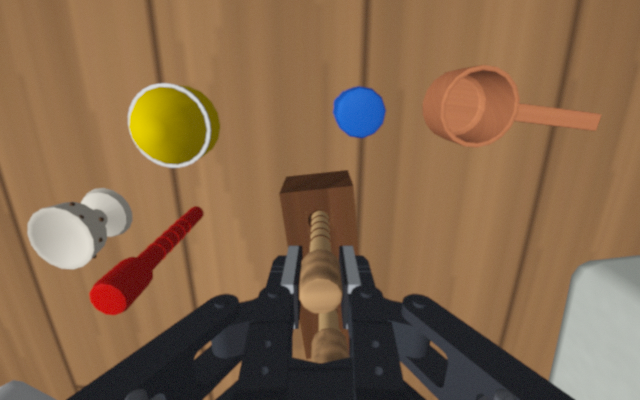

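Stick 1 is gripped by its cork (320,290), standing upright between the pads. Lifting it and carrying it to pot B.

>>> {"api": "apply_moves", "payload": {
  "dp": [
    [0,0,-2],
    [0,0,-3],
    [0,0,-4],
    [0,0,-4],
    [2,0,-2],
    [4,-0.2,0],
    [4.8,-0.3,0],
    [4.8,-0.3,0],
    [4.8,-0.3,0],
    [4.8,-0.3,0],
    [4.8,-0.3,0],
    [4.8,-0.3,0]
  ],
  "spin": [0,0,0,0,0,0,0,0,0,0,0,0]
}}

```text
time_s: 5.95
position: [0.5127, -0.0062, 0.2489]
eef_rot: [2.22, 2.222, 0.002]
force: [1.8, 0.1, -0.3]
opening: 0.0187
grip_force: 39.3
```

>>> {"api": "apply_moves", "payload": {
  "dp": [
    [4.8,-0.3,0],
    [4.8,-0.3,0],
    [4.8,-0.3,0],
    [4.8,-0.3,0],
    [4.8,-0.3,0],
    [4.8,-0.3,0],
    [4.8,-0.3,0],
    [4.1,0,2],
    [2,0,3],
    [1,0,1],
    [0,0,0],
    [0,0,0]
  ],
  "spin": [0,0,0,0,0,0,0,0,0,0,0,0]
}}

```text
time_s: 7.15
position: [0.4929, 0.3975, 0.1895]
eef_rot: [2.222, 2.22, 0.001]
force: [0.8, 0.5, 0.5]
opening: 0.019
grip_force: 39.3
```

```bash
python3 - <<'E'
from h import *
o,R,p=pose();print(p,o['opening'],o['grip_force'],o['force'],o['time_s'])
im,m=snap('wrist','w3.png')
for X in [(.4934,.4082,.082),(.5973,.2568,.082),(.4707,.2713,.082),p+[0,0,-.09]]: print(proj(m,X),togo(X))
E
```

```text
[0.49285779 0.39753874 0.18949569] 0.019027432728982475 39.270265102386475 [0.80405367 0.49448232 0.47306358] 7.15
[321.86213471 183.45449919] [ 1.06 -0.   10.81]
[424.85391134 328.02828146] [-14.06  10.41  10.82]
[298.77879257 317.11823591] [-12.63  -2.25  10.8 ]
[321.3130277  202.42235664] [-0.   -0.05  9.06]
```

View pics/w3.png

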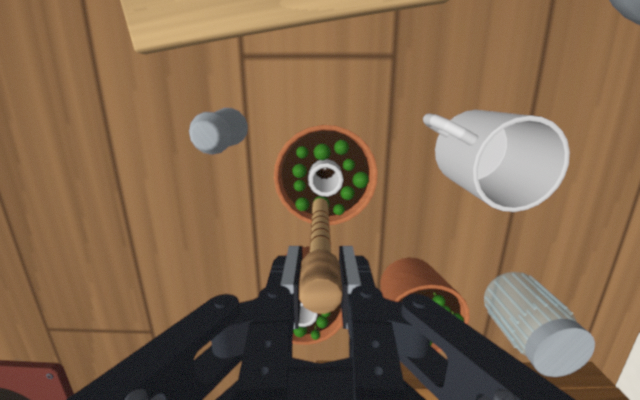

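Pot B's mouth is at (325.5,178) and the stick tip at (320,203). Working out the correction.

```bash
python3 - <<'E'
from h import *
m=manip.camera_model('wrist')
X=onz(m,325.5,177.5,.082);T=onz(m,320.3,203,.100);print(X,T,(X-T)*100,togo(X))
E
```

```text
[0.49687815 0.41320327 0.082     ] [0.49246861 0.39702335 0.1       ] [ 0.44095477  1.61799191 -1.8       ] [ 1.56  0.34 10.81]
```

>>> {"api": "apply_moves", "payload": {
  "dp": [
    [1.6,0.4,0],
    [0,0,0],
    [0,0,0.8],
    [0,0,1.2],
    [0,0,1],
    [0,0,1],
    [0,0,0],
    [0,0,0]
  ],
  "spin": [0,0,0,0,0,0,0,0],
  "newtons": 25
}}

```text
time_s: 8.0
position: [0.4956, 0.4148, 0.1479]
eef_rot: [2.22, 2.222, -0.001]
force: [0.7, 0.8, 0.0]
opening: 0.0186
grip_force: 39.3
```

```bash
python3 - <<'E'
from h import *
o,R,p=pose();print(p,o['force'],o['torque'])
im,m=snap('wrist','w4.png')
E
```

```text
[0.4956337  0.41482405 0.14794618] [0.69123859 0.80887297 0.03702158] [ 0.01785551 -0.01990194  0.01299109]
```

View pics/w4.png

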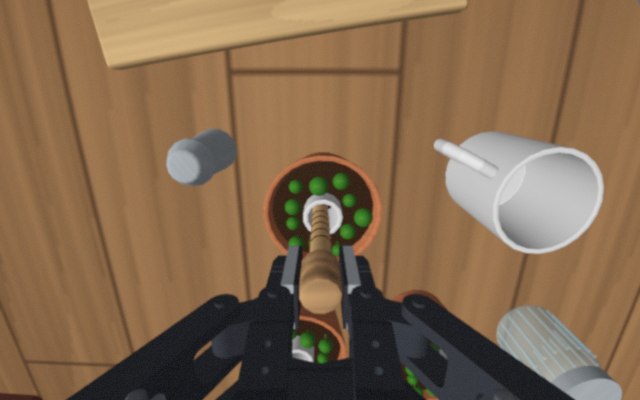

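The stick is inside the white tube (323,214). Lowering it.

>>> {"api": "apply_moves", "payload": {
  "dp": [
    [0,0,1],
    [0,0,1],
    [0,0,0.6],
    [0,0,0],
    [0,0,0]
  ],
  "spin": [0,0,0,0,0],
  "jaw": -1,
  "newtons": 20
}}

```text
time_s: 8.55
position: [0.4957, 0.415, 0.1221]
eef_rot: [2.22, 2.222, -0.001]
force: [-0.8, 0.1, 0.1]
opening: 0.0187
grip_force: 39.3
```

>>> {"api": "apply_moves", "payload": {
  "dp": [
    [0,0,0.2],
    [0,0,0.2],
    [0,0,0]
  ],
  "spin": [0,0,0]
}}

```text
time_s: 8.85
position: [0.4957, 0.415, 0.1181]
eef_rot: [-2.22, -2.222, 0.0]
force: [0.1, -0.4, -1.4]
opening: 0.0189
grip_force: 39.3
```

>>> {"api": "apply_moves", "payload": {
  "dp": [
    [0,0,0.2],
    [0,0,0.2],
    [0,0,0]
  ],
  "spin": [0,0,0]
}}

```text
time_s: 9.15
position: [0.4957, 0.4149, 0.114]
eef_rot: [2.22, 2.222, -0.001]
force: [0.5, 0.2, -0.4]
opening: 0.0191
grip_force: 39.3
```

>>> {"api": "apply_moves", "payload": {
  "dp": [
    [0,0,0.2],
    [0,0,0.2],
    [0,0,0]
  ],
  "spin": [0,0,0]
}}

```text
time_s: 9.45
position: [0.4959, 0.4148, 0.11]
eef_rot: [2.22, 2.222, -0.0]
force: [1.0, -0.1, -0.8]
opening: 0.0189
grip_force: 39.3
```

>>> {"api": "apply_moves", "payload": {
  "dp": [
    [0,0,0.2],
    [0,0,0.1],
    [0,0,0]
  ],
  "spin": [0,0,0]
}}

```text
time_s: 9.75
position: [0.4959, 0.4148, 0.1071]
eef_rot: [2.22, 2.222, -0.0]
force: [1.0, -0.9, 0.5]
opening: 0.0192
grip_force: 39.3
```

>>> {"api": "apply_moves", "payload": {
  "dp": [
    [0,0,0.2],
    [0,0,0.1],
    [0,0,0]
  ],
  "spin": [0,0,0]
}}

```text
time_s: 10.05
position: [0.4963, 0.4154, 0.1056]
eef_rot: [-2.22, -2.222, -0.003]
force: [-0.2, -1.8, 8.6]
opening: 0.019
grip_force: 40.3
```

>>> {"api": "apply_moves", "payload": {
  "dp": [
    [0,0,0.2],
    [0,0,0],
    [0,0,0]
  ],
  "spin": [0,0,0]
}}

```text
time_s: 10.35
position: [0.4969, 0.4161, 0.1054]
eef_rot: [-2.22, -2.222, -0.006]
force: [-1.5, -3.4, 20.1]
opening: 0.0188
grip_force: 41.6
```

>>> {"api": "apply_moves", "payload": {
  "dp": [
    [0,0,-0.3],
    [0,0,0],
    [0,0,0],
    [0,0,0],
    [0,0,-2],
    [0,0,-4],
    [0,0,-4],
    [0,0,-4]
  ],
  "spin": [0,0,0,0,0,0,0,0],
  "jaw": 0.1
}}

```text
time_s: 11.15
position: [0.4955, 0.4148, 0.2464]
eef_rot: [2.22, 2.222, -0.001]
force: [0.1, 1.4, -0.8]
opening: 0.0468
grip_force: 0.0
```

>>> {"api": "apply_moves", "payload": {
  "dp": [
    [-4.8,0.3,0],
    [-4.8,0.3,0],
    [-4.8,0.3,0],
    [-4.8,0.3,0],
    [-4.8,0.3,0],
    [-4.8,0.3,0],
    [-4.8,0.3,0],
    [-4.8,0.3,0],
    [-4.8,0.3,0],
    [-4.8,0.3,0],
    [-4.8,0.3,0],
    [-4.8,0.3,0]
  ],
  "spin": [0,0,0,0,0,0,0,0,0,0,0,0]
}}

```text
time_s: 12.35
position: [0.5321, -0.1627, 0.2454]
eef_rot: [2.22, 2.223, 0.001]
force: [1.7, 0.7, 0.8]
opening: 0.0468
grip_force: 0.0
```

>>> {"api": "apply_moves", "payload": {
  "dp": [
    [-4.8,0.3,0],
    [-4.8,0.3,0],
    [-4.8,0.2,0],
    [-4.8,0,0],
    [-4,0,1],
    [0,0,3],
    [0,0,0],
    [0,0,0]
  ],
  "spin": [0,0,0,0,0,0,0,0]
}}

```text
time_s: 13.15
position: [0.5408, -0.3918, 0.2051]
eef_rot: [-2.218, -2.222, 0.0]
force: [0.0, -0.6, 0.7]
opening: 0.0473
grip_force: 0.0
```

```bash
python3 - <<'E'
from h import *
o,R,p=pose();print(p,o['opening'],o['force'],o['time_s'])
im,m=snap('wrist','w5.png'); t,mt=snap('top','t5.png')
for X in [(.5401,-.4065,.13),(.546,-.457,.13)]: print(proj(m,X),togo(X))
a=cv2.resize(t[160:250,160:260],(400,360),interpolation=cv2.INTER_CUBIC)
cv2.imwrite('pics/w5b.png',np.hstack([cv2.resize(im[130:330,200:420],(396,360)),a]))
E
```

```text
[ 0.54079129 -0.39184755  0.2050673 ] 0.04727609672261379 [ 0.00512132 -0.58351611  0.68809646] 13.15
[320.69864211 227.15245137] [-1.45 -0.17  7.67]
[327.76533607 283.58541325] [-6.51  0.4   7.67]
```

View pics/w5b.png

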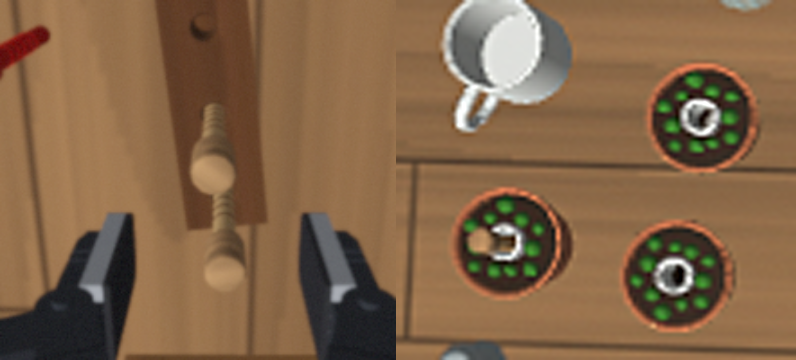

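Stick 1 stands in pot B's well (top crop 490,241), and stick 2's cork top is at wrist (318,226). Grasping stick 2.

>>> {"api": "apply_moves", "payload": {
  "dp": [
    [-1.35,-0.3,2],
    [0,0,3],
    [0,0,3],
    [0,0,1.5],
    [0,0,1],
    [0,0,0],
    [0,0,0]
  ],
  "spin": [0,0,0,0,0,0,0]
}}

```text
time_s: 13.95
position: [0.5383, -0.4068, 0.1018]
eef_rot: [2.219, 2.222, 0.001]
force: [-0.1, -0.6, 0.5]
opening: 0.0469
grip_force: 0.0
```

>>> {"api": "apply_moves", "payload": {
  "dp": [
    [0,0,0],
    [0,0,0],
    [0,0,0],
    [0,0,0],
    [0,0,0],
    [0,0,0]
  ],
  "spin": [0,0,0,0,0,0],
  "jaw": -1,
  "newtons": 40
}}

```text
time_s: 14.55
position: [0.5382, -0.4069, 0.1015]
eef_rot: [2.219, 2.221, 0.001]
force: [0.5, 0.2, 5.0]
opening: 0.0192
grip_force: 39.2
```

>>> {"api": "apply_moves", "payload": {
  "dp": [
    [0,0,-2],
    [0,0,-3],
    [0,0,-4],
    [0,0,-4],
    [2,0,-2],
    [4,0.3,0],
    [4.8,0.4,0],
    [4.8,0.4,0],
    [4.8,0.4,0],
    [4.8,0.4,0],
    [4.8,0.4,0],
    [4.8,0.4,0]
  ],
  "spin": [0,0,0,0,0,0,0,0,0,0,0,0]
}}

```text
time_s: 15.75
position: [0.5639, -0.0565, 0.2506]
eef_rot: [-2.22, -2.222, -0.001]
force: [0.7, -1.0, 0.2]
opening: 0.0185
grip_force: 39.4
```

>>> {"api": "apply_moves", "payload": {
  "dp": [
    [4.8,0.5,0],
    [4.8,0.5,0],
    [4.8,0.5,0],
    [4.8,0.5,0],
    [4.8,0.5,0],
    [4.8,0.5,1],
    [2,0.5,3],
    [0,0,2],
    [0,0,0],
    [0,0,0]
  ],
  "spin": [0,0,0,0,0,0,0,0,0,0]
}}

```text
time_s: 16.75
position: [0.5991, 0.2487, 0.1908]
eef_rot: [2.221, 2.221, -0.001]
force: [-0.2, -0.3, 0.8]
opening: 0.0185
grip_force: 39.3
```

```bash
cat > well.py <<'E'
from h import *
import sys
# white tube: bright, unsaturated blob near the predicted mouth
X0=np.array(eval(sys.argv[1])); 
o,R,p=pose();print(p,o['opening'],o['force'].round(1),o['time_s'])
im,m=snap('wrist',sys.argv[2])
q=proj(m,X0);print('pred',q,'tip',proj(m,p+[0,0,-.09]))
hsv=cv2.cvtColor(im,cv2.COLOR_BGR2HSV);msk=((hsv[...,1]<40)&(hsv[...,2]>130)).astype(np.uint8)
n,l,s,c=cv2.connectedComponentsWithStats(msk)
for i in range(1,n):
    if s[i,4]>30 and np.hypot(*(c[i]-q))<45:
        x,y,w,h=s[i,:4]; u,v=x+w/2-.5,y+h/2-.5; X=onz(m,u,v,.082); print(s[i],u,v,X.round(4),'go',togo(X))
x,y=int(q[0]),int(q[1]); x0=max(0,x-100);y0=max(0,y-75)
cv2.imwrite('pics/crop_'+sys.argv[2],cv2.resize(im[y0:y0+160,x0:x0+200],None,fx=2.5,fy=2.5))
print('crop origin',x0,y0)
E
python3 well.py '(.6005,.2605,.082)' w6.png
```

```text
[0.59913074 0.24870669 0.1908443 ] 0.018509560439436554 [-0.2 -0.3  0.8] 16.75
pred [323.01156546 181.65319736] tip [321.46148857 202.36912683]
[307 164  34  36 689] 323.5 181.5 [0.6009 0.2606 0.082 ] go [ 1.19  0.11 10.97]
crop origin 223 106
```

View pics/crop_w6.png

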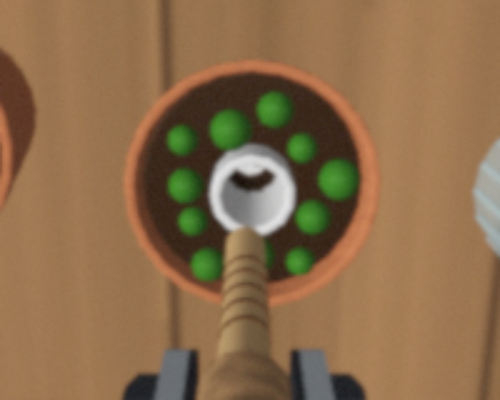

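Pot A's mouth is at (323.7,182.5) and the tip at (321,201). Correcting by 1.2 / 0.2 cm and lowering.

>>> {"api": "apply_moves", "payload": {
  "dp": [
    [1.2,0.2,0],
    [0,0,0],
    [0,0,0.8],
    [0,0,1.2],
    [0,0,1],
    [0,0,1],
    [0,0,0]
  ],
  "spin": [0,0,0,0,0,0,0]
}}

```text
time_s: 17.5
position: [0.5999, 0.2611, 0.1481]
eef_rot: [-2.22, -2.222, 0.005]
force: [-0.7, -0.7, 0.4]
opening: 0.0187
grip_force: 39.3
```

>>> {"api": "apply_moves", "payload": {
  "dp": [
    [0,0,1],
    [0,0,1],
    [0,0,0.5],
    [0,0,0]
  ],
  "spin": [0,0,0,0]
}}

```text
time_s: 17.9
position: [0.6004, 0.2614, 0.1242]
eef_rot: [-2.22, -2.222, 0.003]
force: [-0.3, -0.1, -1.0]
opening: 0.0192
grip_force: 39.3
```

>>> {"api": "apply_moves", "payload": {
  "dp": [
    [0,0,0.2],
    [0,0,0.2],
    [0,0,0.1],
    [0,0,0]
  ],
  "spin": [0,0,0,0]
}}

```text
time_s: 18.3
position: [0.6009, 0.2616, 0.1203]
eef_rot: [2.22, 2.223, 0.0]
force: [0.3, -0.6, -0.3]
opening: 0.0182
grip_force: 39.3
```

>>> {"api": "apply_moves", "payload": {
  "dp": [
    [0,0,0.2],
    [0,0,0.2],
    [0,0,0]
  ],
  "spin": [0,0,0]
}}

```text
time_s: 18.6
position: [0.6008, 0.2614, 0.116]
eef_rot: [2.22, 2.222, -0.001]
force: [1.2, -0.4, 0.3]
opening: 0.0189
grip_force: 39.4
```

>>> {"api": "apply_moves", "payload": {
  "dp": [
    [0,0,0.2],
    [0,0,0.1],
    [0,0,0]
  ],
  "spin": [0,0,0]
}}

```text
time_s: 18.9
position: [0.6018, 0.262, 0.1154]
eef_rot: [2.22, 2.222, 0.004]
force: [-3.3, -1.9, 13.9]
opening: 0.0191
grip_force: 40.8
```

>>> {"api": "apply_moves", "payload": {
  "dp": [
    [0,0,0.2],
    [0,0,0.1],
    [0,0,0]
  ],
  "spin": [0,0,0]
}}

```text
time_s: 19.2
position: [0.6035, 0.2626, 0.1148]
eef_rot: [2.22, 2.222, 0.011]
force: [-3.2, -0.9, 27.3]
opening: 0.0185
grip_force: 43.6
```

>>> {"api": "apply_moves", "payload": {
  "dp": [
    [0,0,0.2],
    [0,0,0],
    [0,0,0]
  ],
  "spin": [0,0,0]
}}

```text
time_s: 19.5
position: [0.6042, 0.2632, 0.1146]
eef_rot: [2.219, 2.222, 0.014]
force: [-5.5, -1.0, 38.1]
opening: 0.0187
grip_force: 46.0
```

>>> {"api": "apply_moves", "payload": {
  "dp": [
    [0,0,-0.4],
    [0,0,-0.35],
    [0,0,0],
    [0,0,0]
  ],
  "spin": [0,0,0,0]
}}

```text
time_s: 19.9
position: [0.601, 0.2614, 0.1155]
eef_rot: [2.22, 2.222, -0.0]
force: [1.3, -0.9, 1.1]
opening: 0.0188
grip_force: 39.9
```

>>> {"api": "apply_moves", "payload": {
  "dp": [
    [0,0,0],
    [0,0,0],
    [0,0,0],
    [0,0,-2],
    [0,0,-4],
    [0,0,-4],
    [0,0,-3.5]
  ],
  "spin": [0,0,0,0,0,0,0],
  "jaw": 0.1
}}

```text
time_s: 20.6
position: [0.6009, 0.2616, 0.2527]
eef_rot: [2.22, 2.222, 0.001]
force: [0.8, 0.3, 0.5]
opening: 0.047
grip_force: 0.0
```

>>> {"api": "apply_moves", "payload": {
  "dp": [
    [-4.8,-0.4,0],
    [-4.8,-0.4,0],
    [-4.8,-0.4,0],
    [-4.8,-0.4,0],
    [-4.8,-0.4,0],
    [-4.8,-0.4,0],
    [-4.8,-0.4,0],
    [-4.8,-0.4,0],
    [-4.8,-0.4,0],
    [-4.8,-0.4,0],
    [-4.8,-0.4,0],
    [-4.8,-0.4,0]
  ],
  "spin": [0,0,0,0,0,0,0,0,0,0,0,0]
}}

```text
time_s: 21.8
position: [0.5532, -0.316, 0.2508]
eef_rot: [-2.22, -2.223, -0.001]
force: [1.3, 1.8, -0.3]
opening: 0.0467
grip_force: 0.0
```

>>> {"api": "apply_moves", "payload": {
  "dp": [
    [-4.8,-0.4,0],
    [-4.8,-0.4,0],
    [-4.5,0,1],
    [0,0,3],
    [0,0,0],
    [0,0,0]
  ],
  "spin": [0,0,0,0,0,0]
}}

```text
time_s: 22.4
position: [0.5461, -0.4542, 0.2106]
eef_rot: [-2.218, -2.223, -0.001]
force: [0.8, 0.2, 1.2]
opening: 0.0468
grip_force: 0.0
```

```bash
python3 - <<'E'
from h import *
o,R,p=pose();print(p,o['force'],o['time_s'],togo((.543,-.456,.1)))
im,m=snap('wrist','w7.png'); t,mt=snap('top','t7.png'); print(proj(m,(.543,-.456,.13)))
a=cv2.resize(t[160:250,160:260],(400,360),interpolation=cv2.INTER_CUBIC)
cv2.imwrite('pics/w7b.png',np.hstack([cv2.resize(im[130:330,200:420],(396,360)),a]))
E
```

```text
[ 0.5461062  -0.45415182  0.21062095] [0.80576934 0.17633228 1.16377877] 22.4 [-0.2  -0.3  11.06]
[317.54522923 208.89106404]
```

View pics/w7b.png

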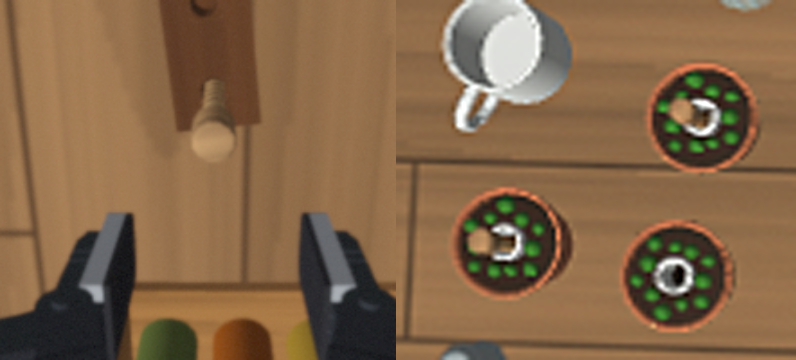

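Both placed sticks stand in pots A and B, and stick 3's cork top is at (318,208) as predicted. Grasping it and carrying it to pot C.

>>> {"api": "apply_moves", "payload": {
  "dp": [
    [-0.2,-0.3,2],
    [0,0,3],
    [0,0,3],
    [0,0,2],
    [0,0,1],
    [0,0,0],
    [0,0,0]
  ],
  "spin": [0,0,0,0,0,0,0]
}}

```text
time_s: 23.2
position: [0.5435, -0.4576, 0.1026]
eef_rot: [2.218, 2.222, 0.001]
force: [0.4, -0.1, 0.9]
opening: 0.0468
grip_force: 0.0
```

>>> {"api": "apply_moves", "payload": {
  "dp": [
    [0,0,0],
    [0,0,0],
    [0,0,0],
    [0,0,0],
    [0,0,0],
    [0,0,0]
  ],
  "spin": [0,0,0,0,0,0],
  "jaw": -1,
  "newtons": 40
}}

```text
time_s: 23.8
position: [0.5434, -0.458, 0.1023]
eef_rot: [2.219, 2.221, 0.001]
force: [0.6, -0.1, 6.0]
opening: 0.0187
grip_force: 39.1
```

>>> {"api": "apply_moves", "payload": {
  "dp": [
    [0,0,-2],
    [0,0,-3],
    [0,0,-4],
    [0,0,-4],
    [2,0,-2],
    [4,-0.4,0],
    [4.8,-0.5,0],
    [4.8,-0.5,0],
    [4.8,-0.5,0],
    [4.8,-0.5,0],
    [4.8,-0.5,0],
    [4.8,-0.5,0]
  ],
  "spin": [0,0,0,0,0,0,0,0,0,0,0,0]
}}

```text
time_s: 25.0
position: [0.5076, -0.1078, 0.251]
eef_rot: [2.22, 2.222, 0.001]
force: [1.3, -0.2, 0.2]
opening: 0.0188
grip_force: 39.3
```

>>> {"api": "apply_moves", "payload": {
  "dp": [
    [4.8,-0.5,0],
    [4.8,-0.5,0],
    [4.8,-0.5,0],
    [4.8,-0.5,0],
    [4.8,-0.5,0],
    [4.8,-0.5,0],
    [4.8,-0.5,1],
    [3.2,0,3],
    [0,0,2],
    [0,0,0],
    [0,0,0]
  ],
  "spin": [0,0,0,0,0,0,0,0,0,0,0]
}}

```text
time_s: 26.1
position: [0.4733, 0.2575, 0.1914]
eef_rot: [2.222, 2.221, -0.001]
force: [0.3, 0.1, 0.5]
opening: 0.0187
grip_force: 39.3
```

```bash
python3 well.py '(.474,.2755,.082)' w8.png
```

```text
[0.47327527 0.25752678 0.19136024] 0.018706441801364947 [0.3 0.1 0.5] 26.1
pred [322.23557144 174.39612519] tip [321.44973754 202.40062521]
[305 157  35  36 695] 322.0 174.5 [0.4738 0.2754 0.082 ] go [ 1.770e+00 -1.000e-02  1.101e+01]
crop origin 222 99
```

>>> {"api": "apply_moves", "payload": {
  "dp": [
    [1.8,0.1,0],
    [0,0,0],
    [0,0,0.8],
    [0,0,1.2],
    [0,0,1],
    [0,0,1],
    [0,0,0]
  ],
  "spin": [0,0,0,0,0,0,0]
}}

```text
time_s: 26.85
position: [0.473, 0.2757, 0.1488]
eef_rot: [-2.221, -2.222, 0.005]
force: [-0.3, 0.3, -0.5]
opening: 0.0189
grip_force: 39.3
```

```bash
python3 well.py '(.474,.2755,.082)' w9.png
```

```text
[0.47298539 0.27565598 0.14882063] 0.01887843580749072 [-0.3  0.3 -0.5] 26.85
pred [323.17229688 213.15958122] tip [321.6937277  202.22652203]
[304 191  40  40 719] 323.5 210.5 [0.4742 0.2776 0.082 ] go [0.17 0.09 6.78]
crop origin 223 138
```

View pics/crop_w9.png

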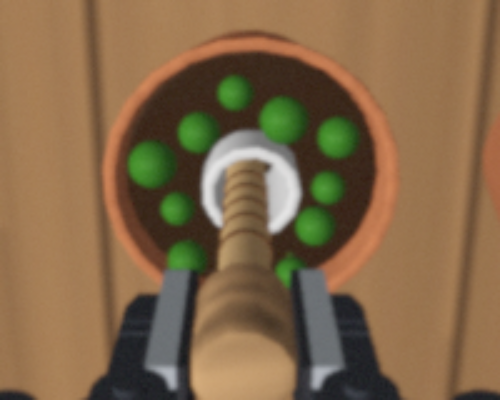

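>>> {"api": "apply_moves", "payload": {
  "dp": [
    [0,0,0.8],
    [0,0,0.8],
    [0,0,0.7],
    [0,0,0]
  ],
  "spin": [0,0,0,0]
}}

```text
time_s: 27.3
position: [0.4733, 0.2761, 0.1266]
eef_rot: [-2.22, -2.223, 0.003]
force: [0.0, 0.6, -0.2]
opening: 0.0187
grip_force: 39.3
```

>>> {"api": "apply_moves", "payload": {
  "dp": [
    [0,0,0.2],
    [0,0,0.2],
    [0,0,0]
  ],
  "spin": [0,0,0]
}}

```text
time_s: 27.6
position: [0.4739, 0.2764, 0.1237]
eef_rot: [2.22, 2.222, -0.0]
force: [0.7, -0.4, -0.3]
opening: 0.0187
grip_force: 39.3
```

>>> {"api": "apply_moves", "payload": {
  "dp": [
    [0,0,0.2],
    [0,0,0.1],
    [0,0,0]
  ],
  "spin": [0,0,0]
}}

```text
time_s: 27.9
position: [0.4739, 0.2764, 0.1207]
eef_rot: [2.22, 2.222, -0.0]
force: [0.4, -0.3, -0.2]
opening: 0.0188
grip_force: 39.3
```

The stick is inside pot C's tube (crop 250,190). Continuing down.

>>> {"api": "apply_moves", "payload": {
  "dp": [
    [0,0,0.2],
    [0,0,0.1],
    [0,0,0]
  ],
  "spin": [0,0,0]
}}

```text
time_s: 28.2
position: [0.4738, 0.2763, 0.1176]
eef_rot: [2.22, 2.222, -0.001]
force: [1.1, -0.5, -0.8]
opening: 0.0188
grip_force: 39.4
```

>>> {"api": "apply_moves", "payload": {
  "dp": [
    [0,0,0.2],
    [0,0,0.1],
    [0,0,0]
  ],
  "spin": [0,0,0]
}}

```text
time_s: 28.5
position: [0.4739, 0.2763, 0.1146]
eef_rot: [2.22, 2.222, -0.001]
force: [0.4, -1.8, -0.0]
opening: 0.0186
grip_force: 39.4
```

>>> {"api": "apply_moves", "payload": {
  "dp": [
    [0,0,0.2],
    [0,0,0.1],
    [0,0,0]
  ],
  "spin": [0,0,0]
}}

```text
time_s: 28.8
position: [0.4739, 0.2763, 0.1116]
eef_rot: [2.22, 2.222, -0.001]
force: [0.3, -1.7, -0.2]
opening: 0.0189
grip_force: 39.4
```

>>> {"api": "apply_moves", "payload": {
  "dp": [
    [0,0,0.2],
    [0,0,0.1],
    [0,0,0]
  ],
  "spin": [0,0,0]
}}

```text
time_s: 29.1
position: [0.4739, 0.2763, 0.1086]
eef_rot: [2.22, 2.222, -0.0]
force: [-0.1, -2.9, 0.3]
opening: 0.0186
grip_force: 39.4
```

>>> {"api": "apply_moves", "payload": {
  "dp": [
    [0,0,0.2],
    [0,0,0.1],
    [0,0,0]
  ],
  "spin": [0,0,0]
}}

```text
time_s: 29.4
position: [0.4739, 0.2763, 0.1056]
eef_rot: [2.22, 2.222, -0.0]
force: [0.3, -3.3, 0.3]
opening: 0.0188
grip_force: 39.4
```

>>> {"api": "apply_moves", "payload": {
  "dp": [
    [0,0,0.2],
    [0,0,0],
    [0,0,0]
  ],
  "spin": [0,0,0]
}}

```text
time_s: 29.7
position: [0.4739, 0.2763, 0.1036]
eef_rot: [2.22, 2.222, -0.0]
force: [1.6, -3.5, -1.4]
opening: 0.0187
grip_force: 39.3
```

>>> {"api": "apply_moves", "payload": {
  "dp": [
    [-0.1,0,0.2],
    [0,0,0],
    [0,0,0]
  ],
  "spin": [0,0,0]
}}

```text
time_s: 30.0
position: [0.4739, 0.2755, 0.1017]
eef_rot: [-2.22, -2.222, 0.0]
force: [1.2, -3.3, -0.3]
opening: 0.0188
grip_force: 39.3
```

>>> {"api": "apply_moves", "payload": {
  "dp": [
    [0,0,0.2],
    [0,0,0],
    [0,0,0]
  ],
  "spin": [0,0,0]
}}

```text
time_s: 30.3
position: [0.4741, 0.2757, 0.1002]
eef_rot: [-2.22, -2.223, -0.001]
force: [-0.1, -2.6, 4.8]
opening: 0.0188
grip_force: 39.8
```

Contact with the floor. Releasing, then moving toward the cup and timer.

>>> {"api": "apply_moves", "payload": {
  "dp": [
    [0,0,-0.1],
    [0,0,0],
    [0,0,0],
    [0,0,0],
    [0,0,-2],
    [0,0,-4],
    [0,0,-4],
    [0,0,-4],
    [0,0,-2]
  ],
  "spin": [0,0,0,0,0,0,0,0,0],
  "jaw": 0.1
}}

```text
time_s: 31.2
position: [0.4748, 0.276, 0.2645]
eef_rot: [2.22, 2.222, 0.007]
force: [1.9, 0.1, -1.1]
opening: 0.0469
grip_force: 0.0
```

>>> {"api": "apply_moves", "payload": {
  "dp": [
    [-4.8,0.6,0],
    [-4.8,0.6,0],
    [-4.8,0.6,0],
    [-4.8,0.6,0],
    [-4.8,0.6,0],
    [-4.8,0.6,0],
    [-4.8,0.6,0],
    [-4.8,0.6,0],
    [-4.8,0.6,0],
    [-4.8,0.6,0],
    [-4.8,0,0],
    [0,0,0]
  ],
  "spin": [0,0,0,0,0,0,0,0,0,0,0,0],
  "jaw": 1
}}

```text
time_s: 32.4
position: [0.532, -0.2603, 0.2609]
eef_rot: [2.23, 2.21, -0.005]
force: [-1.1, -0.4, 0.7]
opening: 0.0854
grip_force: 0.0
```

```bash
cat > look.py <<'E'
from h import *
import sys
o,R,p=pose();print(p,o['force'].round(1),round(o['time_s'],1),o['joints'].round(2))
im,m=snap('wrist',sys.argv[1]+'.png'); t,mt=snap('top',sys.argv[1]+'t.png')
def blobs(im,lo,hi,mn):
    k=cv2.inRange(cv2.cvtColor(im,cv2.COLOR_BGR2HSV),lo,hi); k=cv2.morphologyEx(k,cv2.MORPH_OPEN,np.ones((2,2),np.uint8))
    n,l,s,c=cv2.connectedComponentsWithStats(k); return [(s[i].tolist(),c[i].round(1)) for i in range(1,n) if s[i,4]>mn]
for nm,a,mm,mn in [('wrist',im,m,150),('top',t,mt,40)]:
    for s,c in blobs(a,(22,150,90),(32,255,255),mn):
        print(nm,'yellow',s,c,onz(mm,*c,.035).round(4))
    for s,c in blobs(a,(3,105,120),(11,200,255),mn):
        print(nm,'copper',s,c,onz(mm,*c,.045).round(4))
E
python3 look.py w10
```

```text
[ 0.53196909 -0.26027535  0.26091158] [-1.1 -0.4  0.7] 32.4 [-0.37  0.27  0.91  1.6  -0.21  1.37  0.56]
wrist yellow [241, 166, 39, 37, 1129] [260.1 184. ] [ 0.4561 -0.2845  0.035 ]
wrist copper [381, 159, 90, 44, 1749] [412.4 181.2] [ 0.6416 -0.2797  0.045 ]
top copper [397, 161, 14, 33, 221] [403.6 181.2] [ 0.6417 -0.2821  0.045 ]
top copper [431, 193, 32, 28, 448] [446.5 206.2] [ 0.5637 -0.4231  0.045 ]
top copper [405, 206, 16, 19, 77] [413.1 215.3] [ 0.5313 -0.3144  0.045 ]
top copper [416, 208, 10, 13, 51] [420.6 214.4] [ 0.5349 -0.3387  0.045 ]
top copper [447, 230, 9, 13, 46] [450.7 235.8] [ 0.4681 -0.4375  0.045 ]
top copper [445, 233, 15, 20, 85] [452.5 242.4] [ 0.4469 -0.4435  0.045 ]
top copper [280, 343, 45, 25, 519] [300.7 350.4] [0.0907 0.0369 0.045 ]
```

The cup is still at its place. The timer has been knocked to about (0.456,-0.285). Turning the gripper so it closes across the cup, clear of the handle.

>>> {"api": "apply_moves", "payload": {
  "dp": [
    [0,0,0],
    [0,0,0],
    [0,0,0],
    [0,0,0],
    [0,0,0],
    [0,0,0],
    [0,0,0],
    [0,0,0],
    [0,0,0],
    [0,0,0],
    [0,0,0],
    [0,0,0]
  ],
  "spin": [0.15,0.15,0.15,0.15,0.15,0.15,0.15,0.15,0.15,0.15,0.15,0]
}}

```text
time_s: 33.7
position: [0.5351, -0.2504, 0.2604]
eef_rot: [-3.138, 0.122, 0.001]
force: [-0.3, -0.3, 0.2]
opening: 0.0852
grip_force: 0.0
```

```bash
python3 - <<'E'
from h import *
m=manip.camera_model('top')
im=cv2.imread('pics/w10.png')
o,R,p=pose();print(p,R.round(3).tolist(),o['joints'].round(2))
print(togo((.6285,-.2802,.16)))
E
python3 look.py w11 | grep wrist
```

```text
[ 0.53512104 -0.25039249  0.2604225 ] [[0.997, -0.078, -0.0], [-0.078, -0.997, 0.001], [-0.001, -0.001, -1.0]] [-0.59  0.4   1.25  1.61 -0.38  1.41 -0.95]
[ 9.55  2.25 10.04]
wrist yellow [333, 207, 37, 35, 997] [351.3 224. ] [ 0.4545 -0.285   0.035 ]
wrist copper [321, 0, 44, 102, 2084] [342.1  64. ] [ 0.6455 -0.2832  0.045 ]
```

>>> {"api": "apply_moves", "payload": {
  "dp": [
    [2.4,0.6,0],
    [2.4,0.6,0],
    [2.4,0.6,2],
    [2.2,0.5,3],
    [0,0,1],
    [0,0,0],
    [0,0,0]
  ],
  "spin": [0,0,0,0,0,0,0]
}}

```text
time_s: 34.5
position: [0.6259, -0.2829, 0.2019]
eef_rot: [3.139, -0.121, 0.001]
force: [0.3, -0.1, 0.8]
opening: 0.0856
grip_force: 0.0
```

```bash
python3 look.py w12 | grep -v top; python3 - <<'E'
from h import *
im=cv2.imread('pics/w12.png');m=manip.camera_model('wrist')
k=cv2.inRange(cv2.cvtColor(im,cv2.COLOR_BGR2HSV),(3,105,90),(13,220,255))
n,l,s,c=cv2.connectedComponentsWithStats(k)
i=1+np.argmax(s[1:,4]);
blob=(l==i).astype(np.uint8)
body=cv2.morphologyEx(blob,cv2.MORPH_CLOSE,np.ones((25,25)));body=cv2.morphologyEx(body,cv2.MORPH_OPEN,cv2.getStructuringElement(2,(25,25)))
x,y,w,h=cv2.boundingRect(body);print(s[i],x,y,w,h)
for z in (.045,.0): print(onz(m,x+w/2,y+h/2,z))
print(proj(m,(.629,-.280,.045)),proj(m,(.629,-.280,0)))
print(togo((.629,-.2802,.006)))
E
```

```text
[ 0.62588769 -0.28286573  0.20192653] [ 0.3 -0.1  0.8] 34.5 [-0.33  0.63  1.08  1.44 -0.56  1.4  -0.89]
wrist yellow [313, 298, 39, 36, 1077] [332.3 315.6] [ 0.4518 -0.2849  0.035 ]
wrist copper [295, 88, 48, 110, 1947] [319.1 152.6] [ 0.6536 -0.2848  0.045 ]
[ 371  217  135   62 4508] 372 220 134 58
[ 0.53885584 -0.40686878  0.045     ]
[ 0.51350126 -0.42439807  0.        ]
[316.26467723 177.79197708] [316.74692838 167.66907753]
[ 0.21 -0.29 19.67]
```

>>> {"api": "apply_moves", "payload": {
  "dp": [
    [0.5,0,2],
    [0,0,4],
    [0,0,4],
    [0,0,4],
    [0,0,3],
    [0,0,1.5],
    [0,0,0.8],
    [0,0,0],
    [0,0,0]
  ],
  "spin": [0,0,0,0,0,0,0,0,0]
}}

```text
time_s: 35.5
position: [0.6321, -0.2837, 0.0094]
eef_rot: [3.138, -0.123, 0.003]
force: [-0.7, 0.3, 0.9]
opening: 0.0852
grip_force: 0.0
```

>>> {"api": "apply_moves", "payload": {
  "dp": [
    [0,0,0],
    [0,0,0],
    [0,0,0],
    [0,0,0],
    [0,0,0],
    [0,0,0],
    [0,0,0]
  ],
  "spin": [0,0,0,0,0,0,0],
  "jaw": -1,
  "newtons": 30
}}

```text
time_s: 36.2
position: [0.6319, -0.2832, 0.0091]
eef_rot: [-3.139, 0.123, -0.002]
force: [-2.0, 2.1, 6.6]
opening: 0.0489
grip_force: 30.3
```

```bash
python3 look.py w13 | grep -v top
```

```text
[ 0.63185867 -0.28315648  0.00906887] [-2.   2.1  6.6] 36.2 [-0.27  0.81  0.93  1.6  -0.71  1.11 -0.8 ]
wrist copper [262, 95, 119, 255, 8013] [322.8 221.5] [ 0.6686 -0.2879  0.045 ]
```

The cup is gripped across its body (opening 48.9 mm). Lifting it over the runner and pin into the tray.

>>> {"api": "apply_moves", "payload": {
  "dp": [
    [0,0,-2],
    [0,0,-3],
    [0,0,-4],
    [0,0,-4],
    [0,0,-3],
    [-1.8,-4,0],
    [-1.8,-4.4,0],
    [-1.8,-4.4,0],
    [-1.8,-4.4,0],
    [-1.8,-4.4,0],
    [0,-2.3,0],
    [0,0,0]
  ],
  "spin": [0,0,0,0,0,0,0,0,0,0,0,0]
}}

```text
time_s: 37.5
position: [0.5605, -0.0328, 0.1685]
eef_rot: [-3.137, 0.112, -0.0]
force: [0.2, -0.2, -2.0]
opening: 0.0494
grip_force: 31.5
```

```bash
python3 - <<'E'
from h import *
o,R,p=pose();print(p,o['joints'].round(2),o['opening'],togo((.561,-.038,.021)))
im,m=snap('wrist','w14.png'); t,mt=snap('top','t14.png');s,_=snap('scene','s14.png')
cv2.imwrite('pics/v14.png',np.hstack([cv2.resize(im,(480,300)),cv2.resize(t[140:250,260:370],(300,300))]))
E
```

```text
[ 0.56054309 -0.03275283  0.16850352] [-1.02  0.42  1.26  1.81 -0.43  1.23 -1.28] 0.04937041936057043 [ 0.08  0.56 14.75]
```

View pics/v14.png

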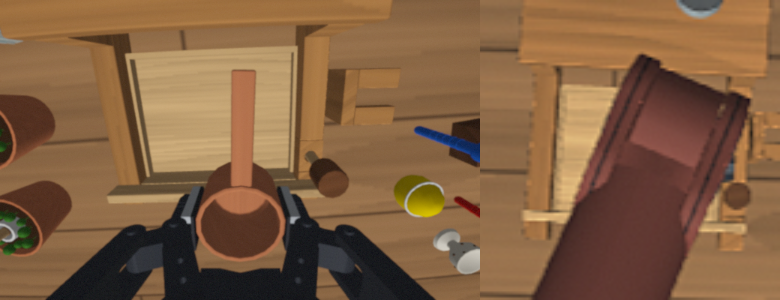

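The wrist view shows the gripped cup with its handle pointing back over the tray. At full scale, the floor's back corners are at (171,69) and (396,63), the pin's bore near (411,203), and the notch slot near (504,129). The timer is upright.

```bash
python3 - <<'E'
from h import *
m=manip.camera_model('wrist');k=4/3
for n,u,v,z in [('backL',128,52,.012),('backR',297,47,.012),('notch',380,97,.085),('prongUpEnd',400,78,.085),('prongLoEnd',395,115,.085),('bore',308,155,.045),('panL',108,192,.075),('boardL',0,40,.115),('boardR',392,17,.115)]:
    print(n,onz(m,u*k,v*k,z).round(4))
E
```

```text
backL [0.675  0.0871 0.012 ]
backR [ 0.6637 -0.116   0.012 ]
notch [ 0.6079 -0.1796  0.085 ]
prongUpEnd [ 0.6246 -0.1973  0.085 ]
prongLoEnd [ 0.589  -0.1969  0.085 ]
bore [ 0.5377 -0.1212  0.045 ]
panL [0.5217 0.1175 0.075 ]
boardL [0.6839 0.1452 0.115 ]
boardR [ 0.673  -0.1656  0.115 ]
```

>>> {"api": "apply_moves", "payload": {
  "dp": [
    [0,0.6,2],
    [0,0,4],
    [0,0,4],
    [0,0,3],
    [0,0,1],
    [0,0,0.4],
    [0,0,0],
    [0,0,0]
  ],
  "spin": [0,0,0,0,0,0,0,0]
}}

```text
time_s: 38.45
position: [0.5608, -0.0443, 0.0253]
eef_rot: [-3.139, 0.123, -0.003]
force: [-0.1, -0.3, -0.9]
opening: 0.0492
grip_force: 31.6
```

>>> {"api": "apply_moves", "payload": {
  "dp": [
    [0,0,0.2],
    [0,0,0.15],
    [0,0,0],
    [0,0,0]
  ],
  "spin": [0,0,0,0]
}}

```text
time_s: 38.85
position: [0.5604, -0.0436, 0.021]
eef_rot: [-3.139, 0.122, -0.002]
force: [0.2, 0.8, 6.6]
opening: 0.0488
grip_force: 31.9
```

>>> {"api": "apply_moves", "payload": {
  "dp": [
    [0,0,0.1],
    [0,0,0.1],
    [0,0,0],
    [0,0,0]
  ],
  "spin": [0,0,0,0]
}}

```text
time_s: 39.25
position: [0.5627, -0.0437, 0.0208]
eef_rot: [-3.138, 0.122, -0.008]
force: [-0.9, 2.1, 21.3]
opening: 0.0491
grip_force: 32.7
```

>>> {"api": "apply_moves", "payload": {
  "dp": [
    [0,0,-0.25],
    [0,0,0],
    [0,0,0],
    [0,0,0],
    [0,0,-2],
    [0,0,-4],
    [0,0,-4],
    [0,0,-4],
    [0,0,-4]
  ],
  "spin": [0,0,0,0,0,0,0,0,0],
  "jaw": 0.65
}}

```text
time_s: 40.15
position: [0.5592, -0.0441, 0.202]
eef_rot: [3.139, -0.124, -0.001]
force: [0.8, -0.2, 0.1]
opening: 0.0707
grip_force: 0.0
```

>>> {"api": "apply_moves", "payload": {
  "dp": [
    [0,0,0],
    [0,0,0],
    [0,0,0],
    [0,0,0],
    [0,0,0],
    [0,0,0],
    [0,0,0],
    [0,0,0],
    [0,0,0],
    [0,0,0],
    [0,0,0],
    [0,0,0]
  ],
  "spin": [-0.15,-0.15,-0.15,-0.15,-0.15,-0.15,-0.15,-0.15,-0.15,-0.15,-0.15,0],
  "jaw": 1
}}

```text
time_s: 41.35
position: [0.5595, -0.0441, 0.2005]
eef_rot: [-2.218, -2.224, 0.001]
force: [-0.4, 0.2, 0.3]
opening: 0.0856
grip_force: 0.0
```

>>> {"api": "apply_moves", "payload": {
  "dp": [
    [-4.4,-2,0],
    [-4.4,-2,0],
    [-4.4,-2,0],
    [-4.4,-2,0],
    [-4.4,-2,0],
    [0,0,0],
    [0,0,0]
  ],
  "spin": [0,0,0,0,0,0,0]
}}

```text
time_s: 42.05
position: [0.4592, -0.265, 0.2007]
eef_rot: [-2.228, -2.214, -0.0]
force: [0.7, 0.3, 0.6]
opening: 0.0853
grip_force: 0.0
```

```bash
python3 look.py w15 | grep -v 'top copper'; python3 - <<'E'
from h import *
m=manip.camera_model('wrist');print(proj(m,(.455,-.285,.035)),togo((.455,-.285,.005)))
E
```

```text
[ 0.45916609 -0.26502135  0.20074487] [0.7 0.3 0.6] 42.0 [-0.52  0.16  1.07  1.84 -0.15  1.23  0.59]
wrist yellow [295, 174, 47, 44, 1599] [318.1 195.5] [ 0.4559 -0.2841  0.035 ]
top yellow [397, 234, 8, 14, 76] [400.3 240.8] [ 0.4478 -0.2757  0.035 ]
[315.99603141 198.30624268] [-2.22 -0.54 19.56]
```

>>> {"api": "apply_moves", "payload": {
  "dp": [
    [-1.8,-0.3,2],
    [0,0,4],
    [0,0,4],
    [0,0,4],
    [0,0,3],
    [0,0,1.5],
    [0,0,1],
    [0,0,0],
    [0,0,0]
  ],
  "spin": [0,0,0,0,0,0,0,0,0]
}}

```text
time_s: 43.05
position: [0.458, -0.2821, 0.0069]
eef_rot: [2.219, 2.222, 0.001]
force: [0.2, -0.1, 0.1]
opening: 0.0853
grip_force: 0.0
```

>>> {"api": "apply_moves", "payload": {
  "dp": [
    [0,0,0],
    [0,0,0],
    [0,0,0],
    [0,0,0],
    [0,0,0],
    [0,0,0],
    [0,0,0]
  ],
  "spin": [0,0,0,0,0,0,0],
  "jaw": -1,
  "newtons": 30
}}

```text
time_s: 43.75
position: [0.4577, -0.282, 0.0069]
eef_rot: [2.22, 2.222, 0.002]
force: [-1.4, 2.2, 8.9]
opening: 0.053
grip_force: 30.1
```

>>> {"api": "apply_moves", "payload": {
  "dp": [
    [0,0,-1],
    [0,0,-2],
    [0,0,0],
    [0,0,0]
  ],
  "spin": [0,0,0,0]
}}

```text
time_s: 44.15
position: [0.4575, -0.2818, 0.0363]
eef_rot: [2.219, 2.222, 0.002]
force: [-0.4, -0.5, -2.0]
opening: 0.0528
grip_force: 32.2
```

```bash
python3 look.py w16 | grep -v 'top copper'
```

```text
[ 0.45747922 -0.28179393  0.03633839] [-0.4 -0.5 -2. ] 44.1 [-0.3   0.43  0.93  1.98 -0.43  0.94  0.85]
wrist yellow [268, 219, 105, 43, 1665] [319.8 234.8] [ 0.4563 -0.2679  0.035 ]
wrist yellow [264, 245, 114, 107, 9315] [320.7 297. ] [ 0.4568 -0.3057  0.035 ]
```

>>> {"api": "apply_moves", "payload": {
  "dp": [
    [0,0,-3],
    [0,0,-4],
    [0,0,-4],
    [0,0,-1.5],
    [4.1,1.6,0],
    [4.1,1.6,0],
    [4.1,1.6,0],
    [4.1,1.6,0],
    [4.1,1.6,0],
    [4.1,1.6,0],
    [4.1,1.6,0],
    [4,1.6,0]
  ],
  "spin": [0,0,0,0,0,0,0,0,0,0,0,0]
}}

```text
time_s: 45.45
position: [0.5846, 0.0474, 0.1596]
eef_rot: [-2.219, -2.222, 0.002]
force: [0.5, -0.6, -0.4]
opening: 0.0529
grip_force: 32.3
```

>>> {"api": "apply_moves", "payload": {
  "dp": [
    [0,0,1],
    [0,0,4],
    [0,0,4],
    [0,0,3.5],
    [0,0,1],
    [0,0,0],
    [0,0,0]
  ],
  "spin": [0,0,0,0,0,0,0]
}}

```text
time_s: 46.15
position: [0.5855, 0.0449, 0.027]
eef_rot: [2.22, 2.221, 0.001]
force: [0.1, -0.8, -0.5]
opening: 0.0529
grip_force: 32.3
```

>>> {"api": "apply_moves", "payload": {
  "dp": [
    [0,0,0.3],
    [0,0,0.2],
    [0,0,0],
    [0,0,0]
  ],
  "spin": [0,0,0,0]
}}

```text
time_s: 46.55
position: [0.5849, 0.0453, 0.0212]
eef_rot: [2.22, 2.222, 0.001]
force: [1.3, 0.5, -0.9]
opening: 0.0529
grip_force: 32.3
```

>>> {"api": "apply_moves", "payload": {
  "dp": [
    [0,0,0.15],
    [0,0,0.1],
    [0,0,0],
    [0,0,0]
  ],
  "spin": [0,0,0,0]
}}

```text
time_s: 46.95
position: [0.5855, 0.0453, 0.019]
eef_rot: [2.22, 2.222, 0.002]
force: [0.2, -0.2, 5.8]
opening: 0.0527
grip_force: 32.8
```

>>> {"api": "apply_moves", "payload": {
  "dp": [
    [0,0,0],
    [0,0,0],
    [0,0,0],
    [0,0,-2],
    [0,0,-4],
    [0,0,-4],
    [0,0,-4],
    [0,0,-4]
  ],
  "spin": [0,0,0,0,0,0,0,0],
  "jaw": 0.65
}}

```text
time_s: 47.75
position: [0.5844, 0.045, 0.1998]
eef_rot: [-2.221, -2.222, 0.001]
force: [1.4, 0.9, 0.4]
opening: 0.0702
grip_force: 0.0
```

>>> {"api": "apply_moves", "payload": {
  "dp": [
    [-4.5,-1.6,0],
    [-5,-1.6,0],
    [-4.5,-1.6,0],
    [0,0,0],
    [0,0,0],
    [0,0,0]
  ],
  "spin": [0,0,0,0,0,0]
}}

```text
time_s: 48.35
position: [0.5379, -0.0913, 0.1982]
eef_rot: [-2.219, -2.224, -0.0]
force: [-0.9, -0.6, 0.1]
opening: 0.0702
grip_force: 0.0
```

```bash
python3 look.py w17 | grep -v 'top copper'; python3 - <<'E'
from h import *
im=cv2.imread('pics/w17.png');m=manip.camera_model('wrist')
q=proj(m,(.537,-.117,.121));print(q, proj(m,(.6079,-.1696,.085)))
h=cv2.cvtColor(im,cv2.COLOR_BGR2HSV)
for d in [(0,0),(10,0),(-10,0),(0,10),(30,0),(-30,0)]: print(d,h[int(q[1])+d[1],int(q[0])+d[0]])
k=((h[...,2]<115)&(h[...,1]>70)).astype(np.uint8)
k=cv2.morphologyEx(k,cv2.MORPH_OPEN,np.ones((5,5)))
n,l,s,c=cv2.connectedComponentsWithStats(k)
for i in range(1,n):
    if s[i,4]>200 and np.hypot(*(c[i]-q))<80: print(s[i],c[i].round(1),onz(m,*c[i],.115))
E
```

```text
[ 0.53791014 -0.09126191  0.19817621] [-0.9 -0.6  0.1] 48.4 [-0.8   0.21  1.01  1.8  -0.19  1.23  0.27]
wrist yellow [348, 0, 56, 62, 2800] [375.5  30.4] [0.5858 0.0453 0.035 ]
wrist yellow [262, 77, 17, 14, 203] [269.8  83.9] [ 4.898e-01 -2.000e-04  3.500e-02]
wrist copper [324, 108, 114, 54, 2674] [363.2 134.9] [ 0.5774 -0.0459  0.045 ]
top yellow [298, 192, 14, 14, 158] [304.2 198.2] [0.5783 0.0405 0.035 ]
[320.11930283 239.21451128] [394.40453515 272.28787623]
(0, 0) [ 11 147 104]
(10, 0) [ 11 162  63]
(-10, 0) [ 13 156 108]
(0, 10) [ 12 154 101]
(30, 0) [ 14 131 134]
(-30, 0) [ 15 129 132]
[291 185  49   9 330] [315.  189.4] [ 0.53295674 -0.0780163   0.115     ]
[ 298  203   37   60 1516] [316.8 237.3] [ 0.53436477 -0.11824221  0.115     ]
[367 221  57  21 970] [394.4 230.8] [ 0.59635412 -0.11243527  0.115     ]
```

```bash
python3 - <<'E'
from h import *
im=cv2.imread('pics/w17.png')
m=manip.camera_model('wrist')
g=cv2.cvtColor(im,cv2.COLOR_BGR2HSV)
for y in (-.165,-.175,-.183):
    print(y,[(int(1000*x),int(g[int(round(v)),int(round(u)),1]),int(g[int(round(v)),int(round(u)),2])) for x in np.arange(.57,.648,.003) for u,v in [proj(m,(x,y,.085))]])
print('y-line in slot / on prong')
for x in (.607,.589,.625):
    print(x,[(int(1000*y),int(g[int(round(v)),int(round(u)),2])) for y in np.arange(-.21,-.12,.004) for u,v in [proj(m,(x,y,.085))]])
print([(int(1000*x),int(g[int(round(v)),int(round(u)),2])) for x in np.arange(.505,.57,.003) for u,v in [proj(m,(x,-.118,.121))]])
print([(int(1000*y),int(g[int(round(v)),int(round(u)),2])) for y in np.arange(-.15,-.08,.003) for u,v in [proj(m,(.535,y,.121))]])
E
```

```text
-0.165 [(570, 127, 133), (573, 127, 131), (576, 121, 131), (579, 133, 136), (582, 153, 157), (585, 157, 159), (588, 153, 160), (591, 151, 162), (594, 153, 162), (597, 148, 159), (600, 130, 135), (603, 119, 124), (606, 29, 44), (609, 25, 41), (612, 40, 45), (615, 26, 29), (618, 29, 88), (621, 13, 102), (624, 23, 101), (627, 19, 95), (630, 28, 36), (633, 29, 35), (636, 82, 53), (639, 124, 140), (642, 124, 148), (645, 126, 148), (648, 123, 145)]
-0.175 [(570, 127, 131), (573, 125, 129), (576, 126, 132), (579, 134, 139), (582, 153, 162), (585, 153, 160), (588, 152, 161), (591, 151, 164), (594, 153, 162), (597, 155, 155), (600, 139, 134), (603, 124, 134), (606, 30, 43), (609, 18, 43), (612, 26, 40), (615, 24, 43), (618, 35, 44), (621, 21, 48), (624, 23, 102), (627, 22, 105), (630, 20, 103), (633, 19, 96), (636, 52, 39), (639, 32, 40), (642, 26, 40), (645, 121, 126), (648, 127, 144)]
-0.183 [(570, 127, 131), (573, 126, 134), (576, 127, 131), (579, 128, 136), (582, 148, 169), (585, 153, 160), (588, 153, 162), (591, 151, 165), (594, 152, 161), (597, 149, 156), (600, 128, 135), (603, 124, 142
[... 1007 characters left out ...]
161, 101), (-157, 153), (-153, 161), (-149, 153), (-145, 152), (-141, 150), (-137, 142), (-133, 86), (-129, 87), (-125, 86), (-121, 129)]
[(505, 138), (508, 138), (511, 136), (514, 130), (517, 132), (520, 123), (523, 101), (526, 100), (529, 107), (532, 108), (535, 103), (538, 103), (541, 101), (544, 96), (547, 68), (550, 143), (553, 121), (556, 99), (559, 136), (562, 134), (565, 130), (568, 128)]
[(-150, 137), (-147, 138), (-144, 135), (-141, 138), (-137, 135), (-134, 105), (-131, 107), (-128, 105), (-125, 107), (-122, 104), (-119, 102), (-116, 105), (-113, 105), (-110, 74), (-107, 56), (-104, 61), (-101, 61), (-98, 58), (-95, 105), (-92, 127), (-89, 136), (-86, 142), (-83, 149), (-80, 163)]
```

Wrist edge profiles give the notch slot at x .598–.616, y -.147 to -.187, so its centre is about (.6075,-.168). The pin head is at about (.5345,-.121). Grasping the head.

>>> {"api": "apply_moves", "payload": {
  "dp": [
    [-3,-0.3,2],
    [0,0,3],
    [0,0,3],
    [0,0,2],
    [0,0,0.5],
    [0,0,0],
    [0,0,0]
  ],
  "spin": [0,0,0,0,0,0,0]
}}

```text
time_s: 49.15
position: [0.5354, -0.1223, 0.0943]
eef_rot: [2.219, 2.223, 0.001]
force: [0.2, 0.5, 0.2]
opening: 0.0702
grip_force: 0.0
```

>>> {"api": "apply_moves", "payload": {
  "dp": [
    [0,0,0],
    [0,0,0],
    [0,0,0],
    [0,0,0],
    [0,0,0],
    [0,0,0],
    [0,0,0]
  ],
  "spin": [0,0,0,0,0,0,0],
  "jaw": -1,
  "newtons": 40
}}

```text
time_s: 49.85
position: [0.5352, -0.1225, 0.0939]
eef_rot: [2.22, 2.222, 0.001]
force: [-0.4, -0.3, 6.8]
opening: 0.0289
grip_force: 39.1
```

```bash
python3 - <<'E'
from h import *
o,R,p=pose();print(p,o['opening'],o['grip_force'],o['force'],o['torque'],o['joints'].round(2))
im,m=snap('wrist','w18.png')
g=cv2.cvtColor(im,cv2.COLOR_BGR2HSV)
print([(int(1000*y),int(g[int(round(v)),int(round(u)),2])) for y in np.arange(-.15,-.08,.003) for u,v in [proj(m,(p[0],y,.121))]])
E
```

```text
[ 0.53524082 -0.12250743  0.09394218] 0.028925630923929843 39.13915514945984 [-0.44458562 -0.2623415   6.80589801] [ 0.13326017  0.06772613 -0.00411049] [-0.65  0.36  0.95  1.91 -0.34  1.04  0.45]
[(-150, 129), (-147, 127), (-144, 129), (-141, 139), (-137, 137), (-134, 104), (-131, 105), (-128, 103), (-125, 104), (-122, 105), (-119, 107), (-116, 103), (-113, 107), (-110, 72), (-107, 58), (-104, 58), (-101, 60), (-98, 63), (-95, 62), (-92, 112), (-89, 113), (-86, 119), (-83, 122), (-80, 161)]
```

>>> {"api": "apply_moves", "payload": {
  "dp": [
    [0,0,-1],
    [0,0,-2],
    [0,0,-2],
    [0,0,-2],
    [0,0,-2],
    [0,0,-0.5],
    [-1.5,2.4,0],
    [-1.5,2.4,0],
    [-1.5,2.4,0],
    [0,0,0],
    [0,0,0],
    [0,0,0]
  ],
  "spin": [0,0,0,0,0,0,0,0,0,0,0,0]
}}

```text
time_s: 51.1
position: [0.6058, -0.1671, 0.1879]
eef_rot: [-2.22, -2.221, 0.001]
force: [0.6, -0.1, -0.7]
opening: 0.0288
grip_force: 39.8
```

```bash
python3 - <<'E'
from h import *
o,R,p=pose();print(p,o['opening'],o['grip_force'],o['force'],o['time_s'],o['joints'].round(2))
im,m=snap('wrist','w19.png'); t,_=snap('top','t19.png')
tip=proj(m,p+[0,-.001,-.082]);print('tip',tip,'notch',proj(m,(.6075,-.168,.085)),'prong ends',proj(m,(.5895,-.187,.085)),proj(m,(.6255,-.187,.085)))
g=cv2.cvtColor(im,cv2.COLOR_BGR2HSV)
for y in (-.172,-.180):
    print(y,[(int(1000*x),int(g[int(round(v)),int(round(u)),2])) for x in np.arange(.57,.648,.003) for u,v in [proj(m,(x,y,.085))]])
x,y=int(tip[0]),int(tip[1])
cv2.imwrite('pics/c19.png',cv2.resize(im[y-100:y+140,x-120:x+120],None,fx=2.5,fy=2.5)[:600])
print('origin',x-120,y-100)
E
```

```text
[ 0.60581316 -0.16708483  0.18792883] 0.02878512286178169 39.82979714870453 [ 0.59159363 -0.14711304 -0.70051631] 51.1 [-0.52  0.45  0.97  1.61 -0.38  1.28  0.51]
tip [321.57982237 207.1972023 ] notch [323.51421941 198.38671595] prong ends [302.40267073 219.39187673] [344.4541397  219.41710631]
-0.172 [(570, 151), (573, 137), (576, 101), (579, 141), (582, 153), (585, 166), (588, 166), (591, 168), (594, 167), (597, 162), (600, 143), (603, 169), (606, 138), (609, 110), (612, 95), (615, 131), (618, 164), (621, 166), (624, 164), (627, 168), (630, 168), (633, 161), (636, 134), (639, 153), (642, 152), (645, 154), (648, 157)]
-0.18 [(570, 152), (573, 131), (576, 96), (579, 141), (582, 156), (585, 165), (588, 168), (591, 169), (594, 167), (597, 161), (600, 157), (603, 165), (606, 130), (609, 106), (612, 90), (615, 131), (618, 168), (621, 164), (624, 168), (627, 168), (630, 168), (633, 162), (636, 136), (639, 150), (642, 151), (645, 154), (648, 156)]
origin 201 107
```

View pics/c19.png

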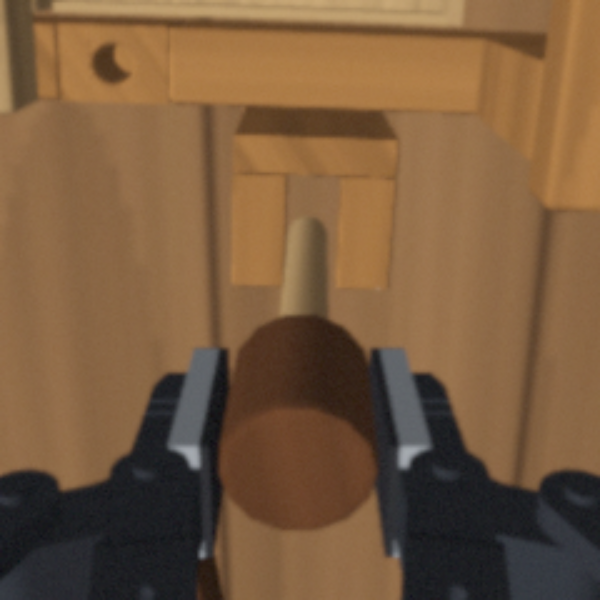

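The pin hangs upright in the grip. The slot between the prongs is centred at crop x≈312 and the shaft tip at ≈307, so the pin needs about +0.2 cm along tool y before lowering.

>>> {"api": "apply_moves", "payload": {
  "dp": [
    [0,0.18,0],
    [0,0,0],
    [0,0,1],
    [0,0,1],
    [0,0,1],
    [0,0,0.5],
    [0,0,0],
    [0,0,0]
  ],
  "spin": [0,0,0,0,0,0,0,0]
}}

```text
time_s: 52.0
position: [0.6085, -0.1675, 0.1533]
eef_rot: [2.22, 2.222, -0.0]
force: [-0.4, -0.2, -0.0]
opening: 0.0285
grip_force: 39.8
```

```bash
python3 - <<'E'
from h import *
o,R,p=pose();print(p,o['force'].round(1),o['torque'].round(2))
im,m=snap('wrist','w20.png')
g=cv2.cvtColor(im,cv2.COLOR_BGR2HSV)
for y in (-.180,-.184):
    print(y,[(int(1000*x),int(g[int(round(v)),int(round(u)),2])) for x in np.arange(.57,.648,.002) for u,v in [proj(m,(x,y,.085))]])
E
```

```text
[ 0.60848939 -0.1675033   0.15331621] [-0.4 -0.2 -0. ] [-0.   -0.05 -0.03]
-0.18 [(570, 153), (572, 150), (574, 146), (576, 114), (578, 108), (580, 130), (582, 154), (584, 167), (586, 165), (588, 168), (590, 169), (592, 172), (594, 168), (596, 163), (598, 158), (600, 124), (602, 162), (604, 166), (606, 155), (608, 131), (610, 112), (612, 98), (614, 92), (616, 130), (618, 166), (620, 165), (622, 165), (624, 168), (626, 169), (628, 169), (630, 168), (632, 164), (634, 159), (636, 148), (638, 153), (640, 153), (642, 152), (644, 154), (646, 155), (648, 156)]
-0.184 [(570, 154), (572, 152), (574, 148), (576, 118), (578, 104), (580, 127), (582, 155), (584, 168), (586, 166), (588, 168), (590, 170), (592, 171), (594, 169), (596, 161), (598, 159), (600, 121), (602, 140), (604, 107), (606, 98), (608, 85), (610, 74), (612, 65), (614, 80), (616, 125), (618, 162), (620, 167), (622, 165), (624, 168), (626, 172), (628, 170), (630, 167), (632, 163), (634, 153), (636, 137), (638, 153), (640, 151), (642, 151), (644, 153), (646, 156), (648, 159)]
```

The tip is inside the slot, centred, with no force. Lowering the head onto the prongs.

>>> {"api": "apply_moves", "payload": {
  "dp": [
    [0,0,1],
    [0,0,1.5],
    [0,0,1.5],
    [0,0,1],
    [0,0,0.6],
    [0,0,0],
    [0,0,0]
  ],
  "spin": [0,0,0,0,0,0,0]
}}

```text
time_s: 52.75
position: [0.6086, -0.1676, 0.0975]
eef_rot: [2.22, 2.222, -0.0]
force: [0.8, -0.2, 0.1]
opening: 0.0291
grip_force: 39.8
```

>>> {"api": "apply_moves", "payload": {
  "dp": [
    [0,0,0.2],
    [0,0,0.15],
    [0,0,0],
    [0,0,0]
  ],
  "spin": [0,0,0,0]
}}

```text
time_s: 53.15
position: [0.6085, -0.1674, 0.094]
eef_rot: [2.22, 2.222, 0.0]
force: [0.0, 0.5, -0.8]
opening: 0.0286
grip_force: 39.8
```

>>> {"api": "apply_moves", "payload": {
  "dp": [
    [0,0,0.15],
    [0,0,0],
    [0,0,0]
  ],
  "spin": [0,0,0]
}}

```text
time_s: 53.45
position: [0.6088, -0.1674, 0.093]
eef_rot: [2.22, 2.222, 0.001]
force: [-1.8, 1.1, 5.4]
opening: 0.0285
grip_force: 39.9
```

Contact. Releasing the pin, going up, and turning for the push.

>>> {"api": "apply_moves", "payload": {
  "dp": [
    [0,0,-0.1],
    [0,0,0],
    [0,0,0],
    [0,0,0],
    [0,0,-1],
    [0,0,-3],
    [0,0,-4],
    [0,0,-4],
    [0,0,-3],
    [0,0,0],
    [0,0,0]
  ],
  "spin": [0,0,0,0,0,0,0,0,0,0,0],
  "jaw": 0.3
}}

```text
time_s: 54.55
position: [0.6087, -0.1675, 0.2442]
eef_rot: [2.22, 2.222, 0.002]
force: [-0.2, -1.0, 0.0]
opening: 0.0555
grip_force: 0.0
```

```bash
python3 - <<'E'
from h import *
o,R,p=pose();print(p,o['joints'].round(2))
im,m=snap('wrist','w21.png')
g=cv2.cvtColor(im,cv2.COLOR_BGR2HSV)
k=((g[...,2]<125)&(g[...,1]>110)&(g[...,0]<16)).astype(np.uint8);k=cv2.morphologyEx(k,cv2.MORPH_OPEN,np.ones((5,5)))
q=proj(m,(.608,-.168,.119));print('pred',q)
n,l,s,c=cv2.connectedComponentsWithStats(k)
for i in range(1,n):
    if s[i,4]>150 and np.hypot(*(c[i]-q))<70: print(s[i],c[i].round(1))
print([(int(1000*y),int(g[int(round(v)),int(round(u)),2])) for y in np.arange(-.2,-.13,.003) for u,v in [proj(m,(.608,y,.119))]])
print([(int(1000*x),int(g[int(round(v)),int(round(u)),2])) for x in np.arange(.58,.64,.003) for u,v in [proj(m,(x,-.172,.119))]])
E
```

```text
[ 0.60872903 -0.16750291  0.24424924] [-0.54  0.41  0.99  1.53 -0.35  1.38  0.48]
pred [320.28539988 189.94422245]
[306 167  31  38 949] [320.8 185.6]
[(-200, 140), (-197, 140), (-194, 141), (-191, 141), (-188, 140), (-185, 141), (-182, 137), (-179, 105), (-176, 107), (-173, 107), (-169, 108), (-166, 112), (-163, 109), (-160, 109), (-157, 106), (-154, 106), (-151, 62), (-148, 64), (-145, 116), (-142, 126), (-139, 149), (-136, 147), (-133, 152), (-130, 139)]
[(580, 111), (583, 141), (586, 164), (589, 164), (592, 167), (595, 127), (598, 96), (601, 97), (604, 101), (607, 108), (610, 107), (613, 102), (616, 102), (619, 103), (622, 131), (625, 167), (628, 165), (631, 146), (634, 143), (637, 151), (640, 150)]
```

The pin head is centred over the notch, (.6085,-.1665) at top height .119, so it hangs properly. Moving in front of the panel.

>>> {"api": "apply_moves", "payload": {
  "dp": [
    [3.4,-3.1,0],
    [3.4,-3.1,0],
    [3.4,-3.1,0],
    [3.4,-3.1,0],
    [3.2,-3.2,0],
    [0,0,0],
    [0,0,0]
  ],
  "spin": [0,0,0,0,0,0,0],
  "jaw": -1
}}

```text
time_s: 55.3
position: [0.4517, 0.0013, 0.2429]
eef_rot: [-2.215, -2.225, -0.002]
force: [0.1, -0.2, 0.4]
opening: -0.0004
grip_force: 0.0
```

>>> {"api": "apply_moves", "payload": {
  "dp": [
    [0,0,0],
    [0,0,0],
    [0,0,0],
    [0,0,0],
    [0,0,0],
    [0,0,0],
    [0,0,0],
    [0,0,0],
    [0,0,0],
    [0,0,0],
    [0,0,0],
    [0,0,0]
  ],
  "spin": [-0.15,-0.15,-0.15,-0.15,-0.15,-0.15,-0.15,-0.15,-0.15,-0.15,-0.07,0]
}}

```text
time_s: 56.5
position: [0.4529, -0.0011, 0.243]
eef_rot: [-0.002, -3.141, 0.003]
force: [0.5, 0.5, -1.0]
opening: 0.0
grip_force: 0.0
```

```bash
python3 - <<'E'
from h import *
o,R,p=pose();print(p,R.round(3).tolist(),o['joints'].round(2),o['opening'],o['time_s'])
print(togo((.455,0,.066)))
E
python3 look.py w22 | grep -v 'top copper'
```

```text
[ 0.45288012 -0.00105184  0.2429936 ] [[-1.0, 0.001, -0.001], [0.001, 1.0, -0.002], [0.001, -0.002, -1.0]] [-1.36 -0.35  1.07  1.94  0.31  1.39  1.19] 4.411344343132091e-05 56.5
[-0.23  0.14 17.7 ]
[ 0.45288012 -0.00105184  0.2429936 ] [ 0.5  0.5 -1. ] 56.5 [-1.36 -0.35  1.07  1.94  0.31  1.39  1.19]
wrist yellow [318, 191, 11, 19, 173] [323.2 200.2] [0.49   0.0011 0.035 ]
wrist yellow [339, 246, 36, 13, 238] [355.7 251.3] [0.5587 0.0425 0.035 ]
wrist yellow [349, 257, 28, 36, 735] [362.1 273.4] [0.5912 0.0521 0.035 ]
wrist copper [521, 156, 94, 80, 1314] [559.8 185.9] [0.4691 0.2784 0.045 ]
wrist copper [619, 174, 21, 11, 164] [630.8 178.3] [0.4595 0.3654 0.045 ]
wrist copper [268, 233, 39, 64, 1294] [285.7 257.2] [ 0.5615 -0.0455  0.045 ]
wrist copper [491, 245, 80, 82, 1463] [520.4 273.5] [0.5869 0.2559 0.045 ]
top yellow [298, 192, 14, 14, 158] [304.2 198.2] [0.5783 0.0405 0.035 ]
```

>>> {"api": "apply_moves", "payload": {
  "dp": [
    [-1.7,0.1,0],
    [0,0,2],
    [0,0,4],
    [0,0,4],
    [0,0,4],
    [0,0,2.5],
    [0,0,1.1],
    [0,0,0],
    [0,0,0]
  ],
  "spin": [0,0,0,0,0,0,0,0,0]
}}

```text
time_s: 57.5
position: [0.4648, 0.0062, 0.0972]
eef_rot: [0.01, -3.128, -0.007]
force: [0.1, 0.2, 1.0]
opening: 0.0
grip_force: 0.0
```

```bash
python3 - <<'E'
from h import *
o,R,p=pose();print(p,o['joints'].round(2),o['force'].round(1),o['time_s'])
E
```

```text
[0.46482878 0.00616432 0.09719396] [-1.28  0.2   1.3   2.09 -0.23  1.02  1.72] [0.1 0.2 1. ] 57.5
```

>>> {"api": "apply_moves", "payload": {
  "dp": [
    [0,0,0],
    [0,0,1],
    [0,0,1],
    [0,0,0],
    [0,0,0]
  ],
  "spin": [0,0,0,0,0]
}}

```text
time_s: 58.0
position: [0.4647, 0.0074, 0.0777]
eef_rot: [0.013, -3.129, -0.011]
force: [0.5, 0.0, 0.4]
opening: 0.0
grip_force: 0.0
```

```bash
python3 - <<'E'
from h import *
o,R,p=pose();print(p,R.round(3).tolist(),o['joints'].round(3),o['force'].round(1),o['time_s'])
E
```

```text
[0.4647023  0.0073806  0.07765611] [[-1.0, -0.009, -0.013], [-0.009, 1.0, 0.007], [0.013, 0.007, -1.0]] [-1.215  0.246  1.245  2.11  -0.288  0.985  1.766] [0.5 0.  0.4] 58.0
```

>>> {"api": "apply_moves", "payload": {
  "dp": [
    [0,0,0.6],
    [0,0,0.5],
    [0,0,0],
    [-0.7,0,0],
    [-0.7,0,0],
    [-0.7,0,0],
    [-0.7,0,0],
    [-0.7,0,0],
    [-0.7,0,0],
    [0,0,0]
  ],
  "spin": [0,0,0,0,0,0,0,0,0,0]
}}

```text
time_s: 59.0
position: [0.5073, 0.0074, 0.0654]
eef_rot: [0.013, -3.129, -0.008]
force: [-0.5, 1.0, 0.2]
opening: -0.0001
grip_force: 0.0
```

```bash
python3 look.py w23 | grep -v 'top copper'
```

```text
[0.50725075 0.00742725 0.0653814 ] [-0.5  1.   0.2] 59.0 [-1.04  0.38  1.12  2.02 -0.42  1.    1.87]
wrist yellow [298, 216, 24, 37, 593] [309.6 230.9] [5.025e-01 2.000e-04 3.500e-02]
wrist copper [605, 287, 35, 30, 652] [625.6 298.6] [0.5466 0.2086 0.045 ]
```

The tray is moving (knob from x .490 to .5025). Continuing the push gently.

>>> {"api": "apply_moves", "payload": {
  "dp": [
    [-0.5,0,0],
    [-0.8,0,0],
    [-0.9,0,0],
    [-0.9,0,0],
    [-0.9,0,0],
    [-0.9,0,0],
    [-0.9,0,0],
    [-0.9,0,0],
    [-0.9,0,0],
    [-0.9,0,0],
    [-0.6,0,0],
    [-0.3,0,0]
  ],
  "spin": [0,0,0,0,0,0,0,0,0,0,0,0]
}}

```text
time_s: 60.3
position: [0.6008, 0.0085, 0.064]
eef_rot: [0.014, -3.128, -0.009]
force: [-1.2, -1.0, 1.6]
opening: 0.0001
grip_force: 0.8
```

>>> {"api": "apply_moves", "payload": {
  "dp": [
    [0,0,0],
    [-0.3,0,0],
    [-0.3,0,0],
    [-0.3,0,0],
    [-0.3,0,0],
    [0,0,0]
  ],
  "spin": [0,0,0,0,0,0]
}}

```text
time_s: 60.9
position: [0.6127, 0.0087, 0.0639]
eef_rot: [0.014, -3.129, -0.01]
force: [0.1, -0.3, 0.5]
opening: -0.0
grip_force: 0.0
```

```bash
python3 look.py w24 | grep -v 'top copper'
```

```text
[0.61265792 0.00873876 0.06389514] [ 0.1 -0.3  0.5] 60.9 [-0.81  0.59  0.98  1.76 -0.55  1.1   1.93]
wrist yellow [289, 215, 26, 39, 785] [301.4 232.3] [ 0.6082 -0.0034  0.035 ]
```

>>> {"api": "apply_moves", "payload": {
  "dp": [
    [-0.3,0,-0.2],
    [-0.3,0,0],
    [-0.3,0,0],
    [-0.3,0,0],
    [0,0,0]
  ],
  "spin": [0,0,0,0,0]
}}

```text
time_s: 61.5
position: [0.6248, 0.0086, 0.0658]
eef_rot: [0.014, -3.129, -0.009]
force: [-0.0, 0.5, -0.4]
opening: -0.0001
grip_force: 0.0
```

>>> {"api": "apply_moves", "payload": {
  "dp": [
    [-0.2,0,0],
    [-0.2,0,0],
    [0,0,0]
  ],
  "spin": [0,0,0]
}}

```text
time_s: 61.8
position: [0.6284, 0.0086, 0.0656]
eef_rot: [0.014, -3.128, -0.009]
force: [-0.6, -0.6, -0.2]
opening: -0.0001
grip_force: 0.0
```

>>> {"api": "apply_moves", "payload": {
  "dp": [
    [-0.2,0,0],
    [-0.2,0,0],
    [0,0,0]
  ],
  "spin": [0,0,0]
}}

```text
time_s: 62.1
position: [0.6324, 0.0087, 0.0656]
eef_rot: [0.014, -3.128, -0.009]
force: [-1.0, -0.9, -0.2]
opening: -0.0003
grip_force: 0.1
```

>>> {"api": "apply_moves", "payload": {
  "dp": [
    [-0.2,0,0],
    [-0.1,0,0],
    [0,0,0]
  ],
  "spin": [0,0,0]
}}

```text
time_s: 62.4
position: [0.6351, 0.0087, 0.0655]
eef_rot: [0.014, -3.128, -0.01]
force: [-2.3, 0.2, 1.3]
opening: 0.0
grip_force: 0.9
```

>>> {"api": "apply_moves", "payload": {
  "dp": [
    [-0.2,0,0],
    [-0.1,0,0],
    [0,0,0]
  ],
  "spin": [0,0,0]
}}

```text
time_s: 62.7
position: [0.6354, 0.0086, 0.0653]
eef_rot: [0.013, -3.122, -0.011]
force: [-15.6, -0.3, 11.4]
opening: 0.0001
grip_force: 7.9
```

```bash
python3 look.py w25 | grep -v 'top copper'
```

```text
[0.63538206 0.00863485 0.06528575] [-15.6  -0.3  11.4] 62.7 [-0.77  0.64  0.96  1.7  -0.57  1.13  1.94]
wrist yellow [289, 213, 24, 40, 762] [300.6 231.5] [ 0.6308 -0.004   0.035 ]
```

>>> {"api": "apply_moves", "payload": {
  "dp": [
    [0.5,0,0],
    [2,0,0],
    [3,0,-1],
    [3,0,-3],
    [2,0,-4],
    [0,0,-4],
    [0,0,-4],
    [0,0,-3],
    [0,0,0],
    [0,0,0]
  ],
  "spin": [0,0,0,0,0,0,0,0,0,0]
}}

```text
time_s: 63.8
position: [0.5362, 0.0072, 0.2572]
eef_rot: [0.015, -3.13, -0.012]
force: [-0.3, 0.7, -0.9]
opening: 0.0002
grip_force: 0.0
```

```bash
python3 look.py w26 | grep -v 'top copper'; python3 - <<'E'
from h import *
im=cv2.imread('pics/w26.png');m=manip.camera_model('wrist')
g=cv2.cvtColor(im,cv2.COLOR_BGR2HSV)
for y in (-.06,.03):
    print(y,'z.075',[(int(1000*x),int(g[int(round(v)),int(round(u)),1]),int(g[int(round(v)),int(round(u)),2])) for x in np.arange(.625,.70,.003) for u,v in [proj(m,(x,y,.075))] if 0<=v<400])
    print(y,'z.135',[(int(1000*x),int(g[int(round(v)),int(round(u)),1]),int(g[int(round(v)),int(round(u)),2])) for x in np.arange(.655,.70,.003) for u,v in [proj(m,(x,y,.135))] if 0<=v<400])
E
```

```text
[0.53619759 0.00719862 0.25720264] [-0.3  0.7 -0.9] 63.8 [-1.21  0.2   1.28  1.74 -0.2   1.37  1.69]
wrist copper [518, 80, 94, 85, 1147] [562.6 120.6] [0.4738 0.2869 0.045 ]
wrist copper [486, 189, 83, 78, 1214] [517.4 214.6] [0.5898 0.2564 0.045 ]
wrist copper [260, 274, 31, 29, 650] [274.9 287. ] [ 0.6951 -0.0512  0.045 ]
-0.06 z.075 [(625, 107, 183), (628, 102, 190), (631, 105, 185), (634, 107, 183), (637, 106, 182), (640, 104, 196), (643, 103, 194), (646, 102, 187), (649, 107, 181), (652, 106, 175), (655, 109, 182), (658, 129, 154), (661, 149, 135), (664, 150, 139), (667, 152, 146), (670, 146, 164), (673, 147, 165), (676, 150, 134), (679, 145, 132), (682, 150, 136), (685, 148, 143), (688, 152, 143), (691, 138, 140), (694, 114, 98), (697, 38, 54)]
-0.06 z.135 [(655, 45, 57), (658, 39, 52), (661, 42, 54), (664, 40, 58), (667, 60, 51), (670, 38, 53), (673, 42, 54), (676, 46, 50), (679, 46, 56), (682, 40, 57), (685, 41, 62), (688, 40, 58), (691, 47, 60), (694, 45, 62), (697, 42, 61)]
0.03 z.075 [(625, 104, 181), (628, 99, 149), (631, 36, 57), (634, 35, 58), (637, 29, 53), (640, 40, 58), (643, 38, 61), (646, 27, 57), (649, 51, 60), (652, 36, 56), (655, 37, 55), (658, 43, 60), (661, 39, 59), (664, 37, 69), (667, 40, 71), (670, 41, 56), (673, 52, 54), (676, 50, 56), (679, 31, 57), (682, 50, 51), (685, 39, 52), (688, 51, 55), (691, 52, 59), (694, 47, 54), (697, 53, 58)]
0.03 z.135 [(655, 45, 57), (658, 46, 56), (661, 48, 59), (664, 53, 58), (667, 50, 56), (670, 50, 56), (673, 65, 47), (676, 36, 50), (679, 49, 57), (682, 42, 54), (685, 49, 57), (688, 54, 57), (691, 49, 57), (694, 43, 59), (697, 63, 53)]
```

>>> {"api": "apply_moves", "payload": {
  "dp": [
    [0,0,0],
    [0,0,0],
    [0,0,0],
    [0,0,0],
    [0,0,0],
    [0,0,0],
    [0,0,0],
    [0,0,0],
    [0,0,0],
    [0,0,0],
    [0,0,0]
  ],
  "spin": [0.15,0.15,0.15,0.15,0.15,0.15,0.15,0.15,0.15,0.15,0.07]
}}

```text
time_s: 65.0
position: [0.5352, 0.0066, 0.2557]
eef_rot: [-2.208, -2.215, 0.011]
force: [-0.0, -0.6, -0.4]
opening: -0.0002
grip_force: 0.0
```

>>> {"api": "apply_moves", "payload": {
  "dp": [
    [-4.5,-0.6,0],
    [-4.5,-0.6,0],
    [-4.5,-0.6,0],
    [-4.5,-0.6,0],
    [-4.5,-0.6,0],
    [-4.5,-0.6,0],
    [-4.5,-0.6,0],
    [-4.5,-0.6,0],
    [-4.5,-0.6,0],
    [0,0,0],
    [0,0,0]
  ],
  "spin": [0,0,0,0,0,0,0,0,0,0,0]
}}

```text
time_s: 66.1
position: [0.4836, -0.4008, 0.2535]
eef_rot: [-2.205, -2.215, 0.01]
force: [0.0, 0.6, -0.3]
opening: 0.0001
grip_force: 0.0
```

```bash
python3 - <<'E'
from h import *
o,R,p=pose();print(p,o['time_s'])
t,m=snap('top','t27.png'); s,ms=snap('scene','s27.png'); g=cv2.cvtColor(t,cv2.COLOR_BGR2HSV).astype(int)
big=cv2.cvtColor(cv2.resize(t,None,fx=4,fy=4,interpolation=cv2.INTER_CUBIC),cv2.COLOR_BGR2HSV)
def val(X):
    u,v=proj(m,X); return big[int(4*v+1.5),int(4*u+1.5)]
for y in (-.08,.08):
    print(y,'panel',[(int(1000*x),int(a[1]),int(a[2])) for x in np.arange(.625,.675,.003) for a in [val((x,y,.075))]])
    print(y,'board',[(int(1000*x),int(a[1]),int(a[2])) for x in np.arange(.655,.69,.003) for a in [val((x,y,.135))]])
old=cv2.imread('pics/top0.png'); d=cv2.absdiff(old,t).max(2); k=cv2.morphologyEx((d>40).astype(np.uint8),cv2.MORPH_OPEN,np.ones((3,3),np.uint8))
n,l,st,c=cv2.connectedComponentsWithStats(k)
for i in range(1,n):
    if st[i,4]>12: print(st[i],onz(m,*c[i],.08).round(3))
E
```

```text
[ 0.48361988 -0.40076037  0.25354554] 66.1
-0.08 panel [(625, 126, 140), (628, 127, 129), (631, 124, 152), (634, 116, 193), (637, 115, 177), (640, 117, 181), (643, 117, 210), (646, 116, 196), (649, 116, 176), (652, 110, 118), (655, 114, 185), (658, 115, 204), (661, 115, 207), (664, 115, 202), (667, 118, 208), (670, 116, 213), (673, 109, 219)]
-0.08 board [(655, 114, 203), (658, 118, 208), (661, 116, 215), (664, 109, 219), (667, 126, 174), (670, 151, 184), (673, 152, 191), (676, 150, 163), (679, 149, 169), (682, 148, 169), (685, 147, 163), (688, 149, 169)]
0.08 panel [(625, 124, 144), (628, 126, 138), (631, 124, 146), (634, 128, 149), (637, 121, 179), (640, 116, 189), (643, 115, 167), (646, 115, 182), (649, 118, 219), (652, 118, 223), (655, 116, 206), (658, 110, 123), (661, 119, 216), (664, 118, 217), (667, 116, 216), (670, 115, 209), (673, 115, 216)]
0.08 board [(655, 115, 193), (658, 113, 180), (661, 113, 172), (664, 116, 197), (667, 114, 202), (670, 111, 196), (673, 134, 135), (676, 149, 193), (679, 152, 168), (682, 150, 165), (685, 148, 167), (688, 148, 169)]
[404 161   3   9  27]
[... 879 characters left out ...]
413 309  11   4  36] [ 0.233 -0.326  0.08 ]
[285 342  16  18 154] [0.105 0.059 0.08 ]
[349 344  21  12 220] [ 0.109 -0.142  0.08 ]
[378 344  13  12  97] [ 0.11  -0.225  0.08 ]
[272 350   6   5  26] [0.092 0.116 0.08 ]
[373 351   4   4  15] [ 0.1   -0.194  0.08 ]
[303 355  25  16 248] [ 0.065 -0.011  0.08 ]
[258 361  19  24 297] [0.033 0.133 0.08 ]
[348 365   9   6  39] [ 0.052 -0.123  0.08 ]
[305 373   7   8  44] [0.02  0.011 0.08 ]
[287 376   7   6  21] [0.013 0.066 0.08 ]
[329 379  14  20 152] [-0.013 -0.078  0.08 ]
[312 381   7   5  23] [-0.    -0.012  0.08 ]
[269 385  38  15 362] [-0.034  0.078  0.08 ]
[313 390  10   8  48] [-0.03 -0.02  0.08]
[263 396   5   4  17] [-0.05   0.141  0.08 ]
```

The panel face sits about 28.5 mm before the board edge, with 30 mm nominal. It was also stopped at 15 N, so the tray is shut. The sticks show as new at the three wells. I'll take one look under the board to check both things inside.

>>> {"api": "apply_moves", "payload": {
  "dp": [
    [4.4,-0.2,0],
    [4.4,-0.2,0],
    [4.4,-0.2,0],
    [4.4,-0.2,0],
    [4.4,-0.2,0],
    [4.4,-0.2,0],
    [4.4,-0.2,0],
    [4.2,0,0],
    [0,0,0],
    [0,0,0]
  ],
  "spin": [0,0,0,0,0,0,0,0,0,0]
}}

```text
time_s: 67.2
position: [0.4694, -0.0727, 0.2592]
eef_rot: [-2.195, -2.226, 0.009]
force: [-0.5, -0.6, 0.1]
opening: 0.0002
grip_force: 0.0
```

```bash
python3 - <<'E'
from h import *
o,R,p=pose();print(p,o['time_s'])
im,m=snap('wrist','w28.png'); g=cv2.cvtColor(im,cv2.COLOR_BGR2HSV)
for n,X in [('timer',(.726,.043,.06)),('cup',(.70,-.048,.057)),('knob',(.635,-.003,.028)),('face',(.646,0,.075)),('boardedge',(.676,0,.135)),('pin',(.608,-.168,.119))]: print(n,proj(m,X).round(0))
for nm,lo,hi in [('yellow',(20,120,40),(34,255,255)),('copper',(3,110,60),(12,230,255))]:
    k=cv2.morphologyEx(cv2.inRange(g,lo,hi),cv2.MORPH_OPEN,np.ones((3,3),np.uint8)); n,l,s,c=cv2.connectedComponentsWithStats(k)
    for i in range(1,n):
        if s[i,4]>60 and c[i][0]>380: print(nm,s[i],c[i].round(0))
E
```

```text
[ 0.46942244 -0.07271534  0.25917847] 67.2
timer [571.  68.]
cup [528. 153.]
knob [466. 109.]
face [497. 109.]
boardedge [569. 113.]
pin [453. 275.]
yellow [522  51  25  48 573] [532.  75.]
yellow [539  50  30  47 932] [553.  72.]
yellow [454 104  24  16 335] [465. 111.]
copper [ 497  130   49   45 1699] [521. 151.]
copper [432 250  34  35 425] [449. 266.]
copper [440 267  10  17  74] [444. 275.]
```

Both stand upright in the shut tray: the timer with its white ring at (545,74), the cup at (521,151). The pin is at the notch. Handing in.

```bash
python3 -c "
from plant import manip
print(manip.job_done())"
```

```text
the job is handed in; nothing more can be done
None
```

I handed the job in at about 67 s: all three sticks stand in their wells, the cup and timer are upright in the shut tray, and the pin hangs in its notch; no verdict came back.

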